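Take down a setting-test stack and lay out its parts

ROBOT

A 6-joint arm with a two-finger parallel gripper is mounted at the origin on the work surface. World frame = base frame: x ahead of the robot, y to its left, z up, the work surface at z = 0. Lengths are in m, angles in rad, forces in N, time in s.
With the tool pointing down it reaches from about 0.25 to 0.775 m from the base axis. Payload 4 kg.
Tool frame: the origin (TCP) lies midway between the tips of the shut fingers; the grasp point (between the pads) lies 19 mm behind it; z points along the fingers, y is the direction in which the jaws open and shut (so a half turn about z gives the same grasp; the last joint's range is limited). The gripper opens to 94 mm and grips with 3 to 60 N. Pads are 16 mm wide; open, the fingers measure 119 mm over their backs; the gripper's body (75 mm by 177 mm) begins 78 mm behind the grasp point.
Start: joints at [-1.253, 0.087, 1.371, -0, 1.684, -0.103], TCP at [0.225, -0.502, 0.206] pointing down, gripper open.
Joint ranges: [-3.1, 3.1], [-0.76, 2.03], [0.27, 2.55], [-1.08, 4.22], [0.17, 2.65], [-2.57, 2.57]. Speed limits (rad/s): [2.79, 2.79, 3.14, 3.14, 3.14, 3.14].

INTERFACE

Orientations are given as [roll, pitch, yaw] about the fixed x, y, z axes, in that order (R = Rz(yaw) Ry(pitch) Rx(roll)).
In Python, from workcell import sense, capture, finish_job gives the robot as it stands.
- The arm moves only by the tool play_rows, never from a script. Its arguments are lists of equal length, an entry for each row: "xyz": the shift along the tool's x, y, z in mm, a list of three; "rotation": the turn, a rotation vector about the tool's x, y, z in degrees, a list of three. A call has 1 to 5 rows; each row is the pose to reach, as a shift and turn from the pose commanded when the call began, along the tool's axes at that moment; what a row does not reach only later rows make up. A row lasts 1/10 s, in which the tool goes at most 50 mm and 8.59 degrees, less where a joint would pass 70% of its speed; a pose out of reach is approached as far as the arm can. A call with a gripper value outside its range is refused whole. "jaw" is the gripper's target within -1 to 1 (fully open at 1, half-way at 0, shut at -1), set as the call begins (left out, the last holds). The fingers move at their own pace and stop on an object; "newtons" is the grip in N (left out, the last holds). Time passes only in rows, so rows that repeat a pose let the fingers close. It gives the time, the measured TCP pose, the force and the opening at its end, in the units of the state.
- sense(): the state, without advancing time (a new reading comes with each control period).
- capture(name): name is "scene" or "side" or "wrist"; returns a dict with "pixels" (384x512x3 uint8, red, green, blue), "depth" (384x512 float32, m along the optical axis (not along the pixel's ray), 0 where there is no reading), "intrinsics" (3x3 intrinsics, pixels), "pose" (4x4, takes a point from camera to world coordinates). Camera axes: x right, y down, z forward; pixel columns grow to the right and rows downward; lengths in m; the calibration is good to about 2 mm. A picture is of the moment at which its call begins.
- finish_job(): hands the job in, once; it reports no verdict.
The state is a dict: "time": time; "joint_positions": joint angles; "joint_vel": joint speeds; "joint_torque": joint torques, N m; "eef_pos": TCP position; "eef_rot": TCP orientation; "force": force on the tool from outside, world axes, zero at the start; "ft_torque": the same for the moment, N m; "grip_width": finger opening in m.
Only numpy, scipy, OpenCV 4.12 (cv2) and the standard library are available. Lean on these libraries where they do the work, as an engineer would, in place of code of your own. Each camera call takes 0.05 s, during which the arm holds its last target.

TASK

The cement test stack is finished with: take it apart from the top down and set each part on its own place before you take the next. The brass weight stands upright in the middle of the shallow round dish, the steel bar lies centred across both rails of the wooden rest, the black ring mould goes flat in the middle of the round metal disc, and last the glass plate lies in the middle of the rubber mat, its long side along the mat's long side. Leave the bowl and the timer where they are, and let go of everything.

Things in the scene. Friction and masses are not known exactly. Their poses are not given: they have to be found in the camera images.
- weight_mid (a point): Brass weight, top of the stack: upright cylinder 30 mm in diameter and 38 mm tall, with a small knob 15 mm across above it, 52 mm tall in all, about 0.25 kg. It stands on the steel bar within 9 mm of the bar's middle. This point: on its axis, 26 mm above its underside; z up.
- cover_mid (a point): Plain steel bar, 84 x 36 x 10 mm, about 0.2 kg, lying flat over the top of the ring mould in any direction, centred on it within 3 mm. This point: its centre, 5 mm above its underside; x along the 84 mm length, y along the 36 mm width, z up. It must end within 0.2 rad of the rest's x axis, either way round.
- ring_mid (a point): Black ring mould, a plain straight-sided tube standing upright: outside 64 mm, hole 42 mm in diameter, 40 mm tall, about 0.22 kg. It stands on the glass plate, near its middle, under the steel bar. This point: on its axis, 20 mm above its underside; z up.
- glass_mid (a point): Greenish glass plate, 120 x 66 x 10 mm, about 0.2 kg, lying loose on the marble bench at the bottom of the stack (total stack height 112 mm). This point: its centre, 5 mm above its underside; x along the 120 mm length, y along the 66 mm width, z up.
- dish_floor (a point): Shallow round glazed dish with a low rim (blue-grey), fixed to the bench: outside 100 mm, flat floor 88 mm in diameter, 3 mm above the bench, rim 9 mm above the bench. Place of the brass weight. This point: centre of its floor.
- rest_top (a point): Wooden rest, fixed: base board 84 x 104 x 6 mm with two parallel rails, each 12 mm wide and 104 mm long, 36 mm apart (clear gap), their tops 26 mm above the bench. Place of the steel bar, which bridges both rails. This point: centre of the rest at the height of the rails' tops; y runs along the rails, x across them (the bar's length goes along x).
- disc_top (a point): Plain round dark steel disc with no rim, fixed: 100 mm in diameter, flat top 16 mm above the bench. Place of the ring mould. This point: centre of its top.
- mat_top (a point): Dark rubber mat, fixed: 140 x 90 mm, 4 mm thick. Place of the glass plate. This point: centre of its top, 4 mm above the bench; x along the 140 mm side.
- bowl: White porcelain bowl, 110 mm across the rim, 50 mm tall, a bystander on the far side of the bench: not to be moved. Origin: centre of its underside.
- timer: Small yellow timer lying flat, 46 x 62 mm, 22 mm tall, a bystander on the far side of the bench: not to be moved. Origin: centre of its underside.
There are look-alikes about, which are no part of the job. Of the things shaped like the part that bears ring_mid, the black one is meant.

How it is judged:
By the outcome, as a careful person would: the job done as asked, in the order asked, and still so for the second after the job is handed in, with the robot touching nothing.
It also fails if it takes over 106 s, if anything falls off the work surface, if the arm or the gripper's body presses on something with over 40 N, if the wrist force passes 120 N, or if a joint passes its speed limit or range.

## Working session

There is one attempt and no reset: what is moved stays moved. The work goes in short steps, Python scripts to look and compute and a tool call to move; the robot and the scene stay as the last step left them, time stands still between calls to the robot, and variables do not carry over. Pictures are saved under pics/ and viewed, and the job is handed in when it is done.

Besides the shell and the picture viewer there is one more tool, called after "Call:" by a JSON object that holds its "fn" and its "kwargs". play_rows: Moves the arm, as the interface text tells. Its arguments: {"type":"object","properties":{"xyz":{"type":"array"},"rotation":{"type":"array"},"jaw":{"type":"number"},"newtons":{"type":"number"}},"required":["xyz","rotation"]}

```bash
mkdir -p pics; ls; cat > h.py <<'E'
import numpy as np, cv2
from workcell import sense, capture, finish_job
def snap(n,tag):
    c=capture(n); np.savez('pics/%s.npz'%tag,**c); cv2.imwrite('pics/%s.png'%tag,c['pixels'][:,:,::-1]); return c
def world(c):
    K=c['intrinsics'];d=c['depth'];h,w=d.shape;u,v=np.meshgrid(np.arange(w),np.arange(h))
    p=np.stack([(u-K[0,2])/K[0,0]*d,(v-K[1,2])/K[1,1]*d,d],-1)
    P=p@c['pose'][:3,:3].T+c['pose'][:3,3]; P[d==0]=np.nan; return P
E
python3 - <<'E'
from h import *
for n in ['scene','side','wrist']:
    c=snap(n,n+'0'); print(n,c['pose'].round(3).tolist(),c['intrinsics'].tolist())
print(sense())
E
```

```text
pics
scene [[0.16, 0.621, -0.767, 1.403], [0.987, -0.116, 0.112, -0.185], [-0.019, -0.775, -0.631, 0.815], [0.0, 0.0, 0.0, 1.0]] [[481.8576661445453, 0.0, 258.88702499799234], [0.0, 481.8576661445453, 190.05625474503708], [0.0, 0.0, 1.0]]
side [[-0.952, -0.192, 0.24, 0.154], [-0.307, 0.588, -0.748, 0.931], [0.002, -0.785, -0.619, 0.887], [0.0, 0.0, 0.0, 1.0]] [[471.3746958896511, 0.0, 259.0954948568379], [0.0, 471.3746958896511, 193.898637908672], [0.0, 0.0, 1.0]]
wrist [[0.408, -0.884, -0.23, 0.293], [-0.913, -0.395, -0.101, -0.474], [-0.001, 0.251, -0.968, 0.384], [0.0, 0.0, 0.0, 1.0]] [[304.9973119963632, 0.0, 256.5465931579057], [0.0, 304.9973119963632, 188.80677593754857], [0.0, 0.0, 1.0]]
{'time': 0.15, 'joint_positions': array([-1.25311445e+00,  8.77713982e-02,  1.37189647e+00,  4.27191750e-05,
        1.68359269e+00, -1.03107417e-01]), 'joint_vel': array([ 0.00120573, -0.00394442, -0.00572808, -0.00202887,  0.00016889,
        0.00039935]), 'joint_torque': array([ 1.78771916e-03, -3.40643549e+01, -3.02792501e+01,  7.18095037e-02,
        3.05275689e-02, -1.14849809e-04]), 'eef_pos': array([ 0.22453915, -0.50162041,  0.20458601]), 'eef_rot': array([-3.13993798e+00, -2.13898462e-04,  4.20793888e-01]), 'force': array([ 0.04193977,  0.36939216, -0.10107589]), 'ft_torque': array([ 0.00694969, -0.00150671, -0.02634103]), 'grip_width': 0.09412788606096041}
```

View pics/scene0.png

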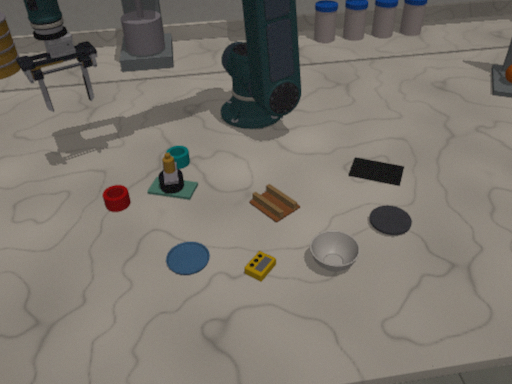

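View pics/side0.png

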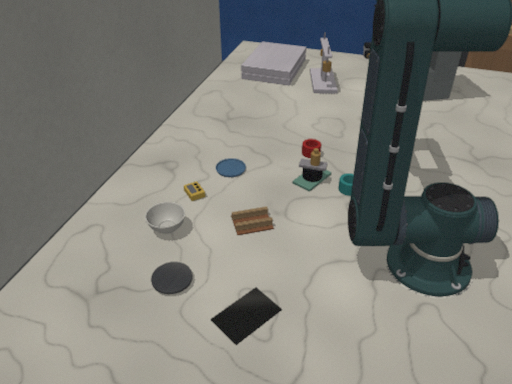

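View pics/wrist0.png

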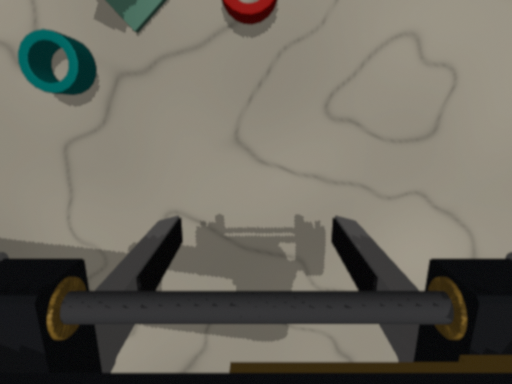

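The scene view shows the stack at about (172,178), with the teal (178,157) and red (117,198) rings as look-alikes. The dish is at (188,257), the rest at (275,203), the disc at (390,220) and the mat at (377,171). The bowl and timer are at the front. Next I measure positions from depth.

```bash
cat > m.py <<'E'
from h import *
def load(t): return dict(np.load('pics/%s.npz'%t))
def clusters(t,box,zlo,zhi=0.3,minpix=15):
    c=load(t);P=world(c);m=(P[...,2]>zlo)&(P[...,2]<zhi)&(P[...,0]>box[0])&(P[...,0]<box[1])&(P[...,1]>box[2])&(P[...,1]<box[3])
    n,l,s,ce=cv2.connectedComponentsWithStats(m.astype(np.uint8))
    for i in range(1,n):
        if s[i,4]<minpix: continue
        q=P[l==i]; print(t,'pix',ce[i].round(0),s[i,4],'min',np.nanpercentile(q,2,0).round(3),'max',np.nanpercentile(q,98,0).round(3),'med',np.nanmedian(q,0).round(3),c['pixels'][l==i].mean(0).round())
E
python3 - <<'E'
from m import *
for t in ['scene0','side0']: 
    P=world(load(t)); print(t)
    clusters(t,(0.2,0.9,-0.6,0.6),0.0025)
# bench z
P=world(load('scene0'));print(P[[300,230,130,300],[100,240,330,300]].round(4))
P=world(load('side0'));print(P[[250,130,300],[120,250,300]].round(4))
for t,(x0,x1,y0,y1) in {'scene0':(90,220,130,280),'side0':(200,370,120,250)}.items():
    im=cv2.imread('pics/%s.png'%t)[y0:y1,x0:x1]; cv2.imwrite('pics/%s_crop.png'%t,cv2.resize(im,None,fx=4.5,fy=4,interpolation=cv2.INTER_CUBIC))
E
```

```text
scene0
scene0 pix [274.  82.] 1896 min [ 0.2   -0.005  0.109] max [0.222 0.085 0.297] med [0.212 0.038 0.21 ] [31. 38. 41.]
scene0 pix [87. 84.] 198 min [ 0.202 -0.46   0.206] max [ 0.217 -0.443  0.296] med [ 0.211 -0.45   0.253] [75. 73. 72.]
scene0 pix [45. 95.] 189 min [ 0.245 -0.557  0.21 ] max [ 0.26  -0.541  0.292] med [ 0.255 -0.547  0.252] [85. 82. 82.]
scene0 pix [173. 175.] 1515 min [ 0.224 -0.322  0.004] max [ 0.412 -0.214  0.102] med [ 0.374 -0.26   0.03 ] [54. 73. 64.]
scene0 pix [376. 171.] 638 min [0.336 0.222 0.003] max [0.453 0.36  0.007] med [0.394 0.291 0.004] [28. 27. 26.]
scene0 pix [116. 198.] 585 min [ 0.377 -0.44   0.005] max [ 0.436 -0.381  0.042] med [ 0.419 -0.411  0.029] [100.  18.  17.]
scene0 pix [274. 203.] 981 min [ 0.433 -0.065  0.003] max [0.54  0.036 0.028] med [ 0.49  -0.014  0.012] [93. 67. 42.]
scene0 pix [390. 220.] 980 min [0.555 0.205 0.009] max [0.647 0.296 0.018] med [0.604 0.25  0.015] [52. 51. 53.]
scene0 pix [334. 250.] 1584 min [0.649 0.033 0.004] max [0.75  0.13  0.051] med [0.68  0.087 0.029] [124. 119. 113.]
scene0 pix [187. 258.] 580
[... 824 characters left out ...]
 116.  71.]
side0 pix [165. 216.] 991 min [0.646 0.031 0.004] max [0.746 0.133 0.051] med [0.705 0.062 0.031] [143. 141. 134.]
side0 pix [252. 220.] 858 min [ 0.422 -0.055  0.003] max [0.53  0.041 0.028] med [ 0.476 -0.006  0.014] [109.  87.  66.]
side0 pix [172. 277.] 1069 min [0.549 0.209 0.009] max [0.64  0.3   0.019] med [0.594 0.257 0.016] [68. 68. 68.]
side0 pix [246. 315.] 1583 min [0.329 0.226 0.003] max [0.447 0.364 0.007] med [0.388 0.298 0.004] [39. 39. 37.]
[[ 7.124e-01 -4.290e-01 -2.000e-03]
 [ 5.561e-01 -1.100e-01 -5.000e-04]
 [ 1.549e-01  2.288e-01 -2.600e-03]
 [ 7.854e-01 -1.340e-02 -2.900e-03]]
[[ 0.7756  0.1982 -0.0033]
 [ 0.6496 -0.501  -0.0065]
 [ 0.2817  0.2142 -0.0015]]
```

View pics/scene0_crop.png

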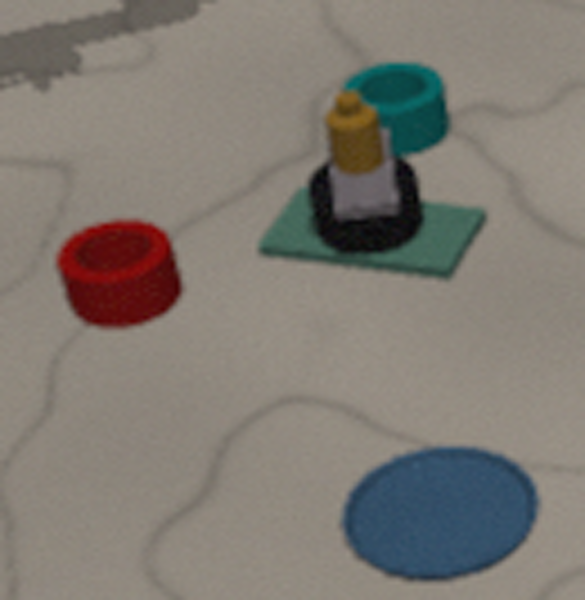

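View pics/side0_crop.png

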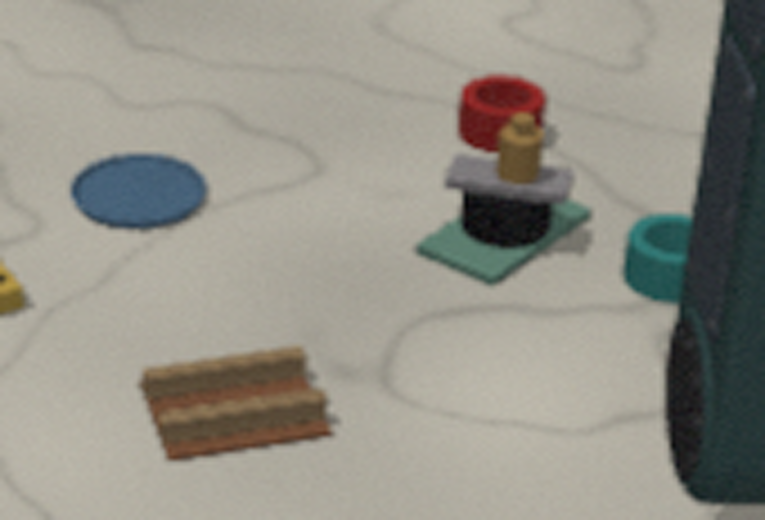

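```bash
cat >> m.py <<'E'
def rect(t,box,zlo,zhi,name):
    c=load(t);P=world(c)
    m=(P[...,2]>zlo)&(P[...,2]<zhi)&(P[...,0]>box[0])&(P[...,0]<box[1])&(P[...,1]>box[2])&(P[...,1]<box[3])
    m=cv2.morphologyEx(m.astype(np.uint8),cv2.MORPH_OPEN,np.ones((2,2)))
    q=P[m>0]; 
    if len(q)<5: print(t,name,'few');return
    r=cv2.minAreaRect((q[:,:2]*1000).astype(np.float32)); cc=cv2.minEnclosingCircle((q[:,:2]*1000).astype(np.float32))
    print(t,name,len(q),'rect c',np.round(r[0],1),'size',np.round(r[1],1),'ang',round(r[2],1),'circ',np.round(cc[0],1),round(cc[1],1),'med',(np.median(q,0)*1000).round(1))
E
python3 - <<'E'
from m import *
for t,o in [('scene0',0),('side0',0)]:
    S=(0.28,0.46,-0.34,-0.18)
    rect(t,S,0.0035,0.014,'glass')
    rect(t,S,0.053,0.064,'bar')
    rect(t,S,0.069,0.12,'weight')
    rect(t,S,0.094,0.12,'knob')
    rect(t,S,0.018,0.047,'ring')
    rect(t,(.3,.5,.2,.4),0.0025,0.01,'mat')
    rect(t,(.4,.57,-.09,.07),0.02,0.03,'rails')
    rect(t,(.4,.57,-.09,.07),0.003,0.03,'rest')
    rect(t,(.5,.7,.18,.32),0.012,0.03,'disc')
    rect(t,(.55,.7,-.31,-.17),0.0025,0.03,'dish')
E
```

```text
scene0 glass 438 rect c [ 368.  -267.3] size [120.6  68.5] ang 69.2 circ [ 365.8 -266.9] 67.9 med [nan nan nan]
scene0 bar 171 rect c [ 344.8 -266.8] size [133.3  35. ] ang 1.2 circ [ 344.8 -268. ] 68.4 med [nan nan nan]
scene0 weight 175 rect c [ 319.6 -262.9] size [ 26.1 121.7] ang 83.1 circ [ 318.6 -271.4] 61.0 med [nan nan nan]
scene0 knob 76 rect c [ 318.1 -263.1] size [ 23.8 119.1] ang 84.0 circ [ 317.6 -268.4] 59.9 med [nan nan nan]
scene0 ring 179 rect c [ 370.8 -256.7] size [45.7 89.3] ang 42.6 circ [ 365. -262.] 47.1 med [ 393.8 -266.2   27.3]
scene0 mat 367 rect c [394.3 291.2] size [118.4  92.6] ang 57.7 circ [394.2 292.8] 73.6 med [nan nan nan]
scene0 rails 341 rect c [478.9  -3.5] size [100.5  83.5] ang 33.5 circ [483.9 -10. ] 58.6 med [488.3 -11.5  24.4]
scene0 rest 940 rect c [526.3  10.8] size [86.1  7.5] ang 117.6 circ [483.7 -11.5] 63.7 med [nan nan nan]
scene0 disc 902 rect c [nan nan] size [nan  0.] ang nan circ [600.8 258.4] 55.7 med [nan nan nan]
scene0 dish 337 rect c [ 635.5 -241.3] size [97.1 93.1] ang 67.2 circ [ 632. -238.] 51.5 med [nan nan nan]
side0 gla
[... 374 characters left out ...]
.6 170.4] ang 2.1 circ [ 360.3 -337.1] 85.2 med [nan nan nan]
side0 ring 146 rect c [ 350.  -260.2] size [75.  34.3] ang 43.5 circ [ 355.3 -266.6] 38.1 med [nan nan nan]
side0 mat 1338 rect c [385.7 293.7] size [137.9  85.3] ang 61.1 circ [385.8 294.8] 80.0 med [nan nan nan]
side0 rails 287 rect c [477.2 -22.8] size [111.8  80.5] ang 33.0 circ [477.6 -23.6] 67.5 med [nan nan nan]
side0 rest 805 rect c [474.2 -16.9] size [114.2  90. ] ang 34.9 circ [475.  -18.2] 71.8 med [nan nan nan]
side0 disc 999 rect c [590.8 254.3] size [81.3 93.2] ang 34.5 circ [591.3 251.7] 52.2 med [nan nan nan]
side0 dish 169 rect c [ 631.3 -241. ] size [86.4 99.9] ang 10.9 circ [ 623.8 -241.5] 51.6 med [nan nan nan]
```

Call:
{"fn": "play_rows", "kwargs": {"xyz": [[124,-157,-45],[124,-157,-45],[124,-157,-45],[124,-157,-45],[124,-157,-45]], "rotation": [[0,0,0],[0,0,0],[0,0,0],[0,0,0],[0,0,0]]}}

```text
time: 0.65
eef_pos: [0.2749, -0.3048, 0.2528]
eef_rot: [3.138, -0.002, 0.426]
force: [-0.1, -0.8, 1.1]
grip_width: 0.0939
```

Call:
{"fn": "play_rows", "kwargs": {"xyz": [[0,0,0],[0,0,0]], "rotation": [[0,0,0],[0,0,0]]}}

```text
time: 0.85
eef_pos: [0.2734, -0.3087, 0.2499]
eef_rot: [-3.141, 0.001, 0.42]
force: [-0.8, -0.9, 0.0]
grip_width: 0.0942
```

```bash
python3 - <<'E'
from h import *
snap('wrist','w1');im=cv2.imread('pics/w1.png');cv2.imwrite('pics/w1b.png',cv2.resize(im,(768,576)))
s=sense();print(s['time'],s['eef_pos'],s['eef_rot'],s['joint_positions'])
E
```

```text
0.9 [ 0.27330076 -0.30888094  0.24958697] [-3.14028281e+00  6.83705153e-04  4.19534661e-01] [-9.83715363e-01 -2.26197811e-01  1.57844382e+00 -4.66947171e-04
  1.79075213e+00  1.67445189e-01]
```

View pics/w1b.png

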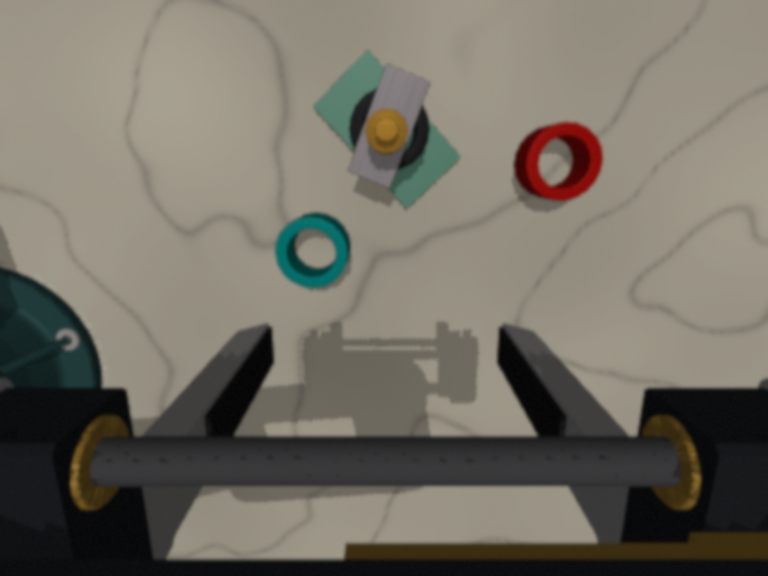

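```bash
cat >> m.py <<'E'
def pix(t,uv,z):
    c=load(t);K=c['intrinsics'];uv=np.atleast_2d(np.array(uv,float))
    r=np.c_[(uv[:,0]-K[0,2])/K[0,0],(uv[:,1]-K[1,2])/K[1,1],np.ones(len(uv))]@c['pose'][:3,:3].T
    o=c['pose'][:3,3]; return o+r*((z-o[2])/r[:,2])[:,None]
def crop(t,x0,y0,x1,y1,f):
    im=cv2.imread('pics/%s.png'%t)[y0:y1,x0:x1]; im=cv2.resize(im,None,fx=f,fy=f,interpolation=cv2.INTER_CUBIC)
    for x in range((x0+9)//10*10,x1,10): cv2.line(im,(int((x+.5-x0)*f),0),(int((x+.5-x0)*f),6 if x%50 else 14),(0,0,255),1); cv2.putText(im,str(x),(int((x-x0)*f)-8,22),0,.35,(0,0,255),1)
    for y in range((y0+9)//10*10,y1,10): cv2.line(im,(0,int((y+.5-y0)*f)),(8,int((y+.5-y0)*f)),(0,0,255),1); cv2.putText(im,str(y),(10,int((y-y0)*f)+6),0,.35,(0,0,255),1)
    cv2.imwrite('pics/%s_c%d_%d.png'%(t,x0,y0),im)
E
python3 - <<'E'
from m import *
crop('w1',200,25,320,145,5)
E
```

```text
(no output)
```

View pics/w1_c200_25.png

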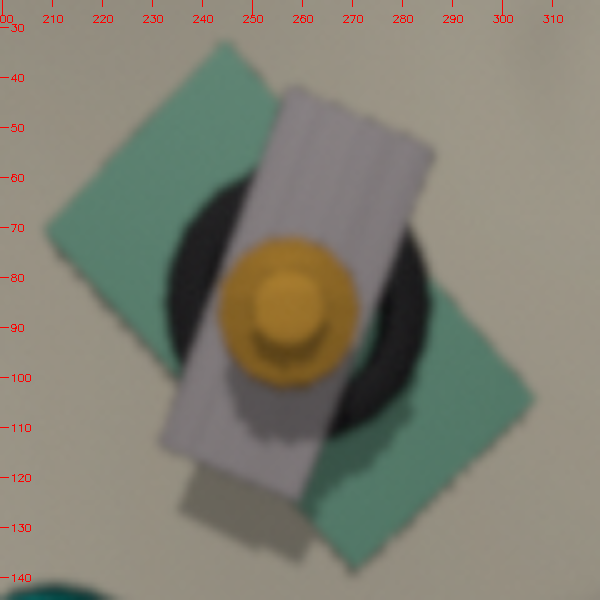

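```bash
cat >> m.py <<'E'
def quad(t,uv,z):
    p=pix(t,uv,z)[:,:2]*1000; r=cv2.minAreaRect(p.astype(np.float32)); 
    e=[p[1]-p[0],p[2]-p[1],p[2]-p[3],p[3]-p[0]]
    print('centre',p.mean(0).round(1),'edges',[(round(np.hypot(*v),1),round(np.degrees(np.arctan2(v[1],v[0])),1)) for v in e])
E
python3 - <<'E'
from m import *
quad('w1',[(244.5,33),(306.5,104.5),(270.5,139),(208.5,71)],.01)
quad('w1',[(258,42),(286.5,56),(259.5,124.5),(232,113)],.06)
print(pix('w1',(257.5,86),.112),pix('w1',(257.5,87),.098))
print('teal',pix('w1',(209,167),.04),'red',pix('w1',(376,107),.04))
P=world(load('w1')); print(P[[86,60,60,140],[257,265,225,130]])
E
```

```text
centre [ 367.1 -271.7] edges [(np.float64(118.6), np.float64(-112.7)), (np.float64(65.4), np.float64(157.9)), (np.float64(118.8), np.float64(-113.0)), (np.float64(64.8), np.float64(157.7))]
centre [ 367.6 -272. ] edges [(np.float64(35.1), np.float64(-90.2)), (np.float64(81.2), np.float64(-177.8)), (np.float64(34.9), np.float64(-88.2)), (np.float64(82.4), np.float64(-177.6))]
[[ 0.36247728 -0.27256061  0.112     ]] [[ 0.36250457 -0.27259834  0.098     ]]
teal [[ 0.25075742 -0.25403354  0.04      ]] red [[ 0.40428145 -0.41406575  0.04      ]]
[[ 0.36233155 -0.2720865   0.11114952]
 [ 0.39480098 -0.26755767  0.05961227]
 [ 0.38118659 -0.21891989  0.00903663]
 [ 0.23233355 -0.13684059  0.00124335]]
```

The stack fits its stated sizes. The glass is at (367,-272) mm with its long axis at 67°, the bar axis is at about 2°, and the weight is at (362,-272). Next I look at the places.

Call:
{"fn": "play_rows", "kwargs": {"xyz": [[218,-54,-80],[218,-54,-80],[218,-54,-80],[218,-54,-80],[218,-54,-80]], "rotation": [[0,0,0],[0,0,0],[0,0,0],[0,0,0],[0,0,0]]}}

```text
time: 1.4
eef_pos: [0.4526, -0.1696, 0.3301]
eef_rot: [-3.141, 0.001, 0.42]
force: [-0.2, -0.4, 0.5]
grip_width: 0.0941
```

Call:
{"fn": "play_rows", "kwargs": {"xyz": [[0,0,0],[0,0,0]], "rotation": [[0,0,0],[0,0,0]]}}

```text
time: 1.6
eef_pos: [0.451, -0.1707, 0.3292]
eef_rot: [-3.14, 0.002, 0.421]
force: [0.1, 0.6, -0.9]
grip_width: 0.0941
```

```bash
python3 - <<'E'
from h import *
snap('wrist','w2');im=cv2.imread('pics/w2.png');cv2.imwrite('pics/w2b.png',cv2.resize(im,(768,576)))
s=sense();print(s['time'],s['eef_pos'],s['eef_rot'],s['joint_positions'])
E
```

```text
1.65 [ 0.45029285 -0.17096999  0.32903751] [-3.13992854e+00  2.35572704e-03  4.19233146e-01] [-4.80062744e-01 -5.43752371e-02  1.27130324e+00 -8.63237571e-04
  1.92743300e+00  6.71202140e-01]
```

Call:
{"fn": "play_rows", "kwargs": {"xyz": [[102,-387,0],[102,-387,0],[102,-387,0],[102,-387,0],[102,-387,0]], "rotation": [[0,0,0],[0,0,0],[0,0,0],[0,0,0],[0,0,0]]}}

```text
time: 2.15
eef_pos: [0.409, 0.0767, 0.3297]
eef_rot: [3.141, 0.001, 0.416]
force: [0.5, 0.0, 0.0]
grip_width: 0.0939
```

```bash
python3 - <<'E'
from h import *
s=sense();print(s['time'],s['eef_pos'],s['eef_rot'],s['joint_positions'])
E
```

```text
2.15 [0.40901418 0.07669088 0.32966851] [3.14138446e+00 9.30877332e-04 4.16323507e-01] [ 4.93648006e-02 -2.01033995e-01  1.40004678e+00 -5.67228289e-04
  1.94337402e+00  1.20363125e+00]
```

View pics/w2b.png

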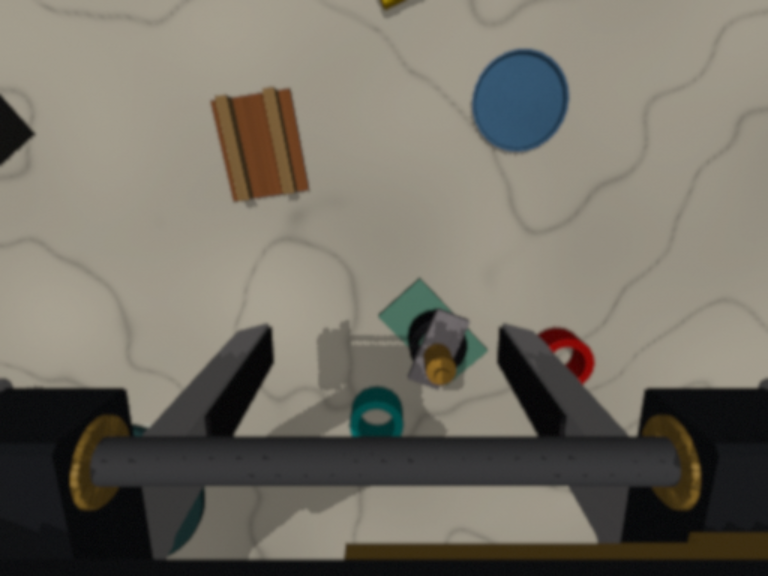

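Call:
{"fn": "play_rows", "kwargs": {"xyz": [[40,-145,0],[40,-145,0],[40,-145,0],[40,-145,0],[40,-145,0]], "rotation": [[0,0,0],[0,0,0],[0,0,0],[0,0,0],[0,0,0]]}}

```text
time: 2.65
eef_pos: [0.3872, 0.2249, 0.3295]
eef_rot: [3.141, 0.002, 0.421]
force: [0.0, 0.1, -0.2]
grip_width: 0.0938
```

```bash
python3 - <<'E'
from m import *
snap('wrist','w3');im=cv2.imread('pics/w3.png');cv2.imwrite('pics/w3b.png',cv2.resize(im,(768,576)))
s=sense();print(s['time'],s['eef_pos'],s['eef_rot'],s['joint_positions'])
crop('w2',130,50,220,145,7);crop('w2',300,20,395,115,6)
E
```

```text
2.7 [0.38755131 0.22414124 0.32975776] [3.14062475e+00 1.49418615e-03 4.18880795e-01] [ 3.98375079e-01 -1.30519769e-01  1.33974729e+00 -1.06794109e-03
  1.93383897e+00  1.54991138e+00]
```

View pics/w3b.png

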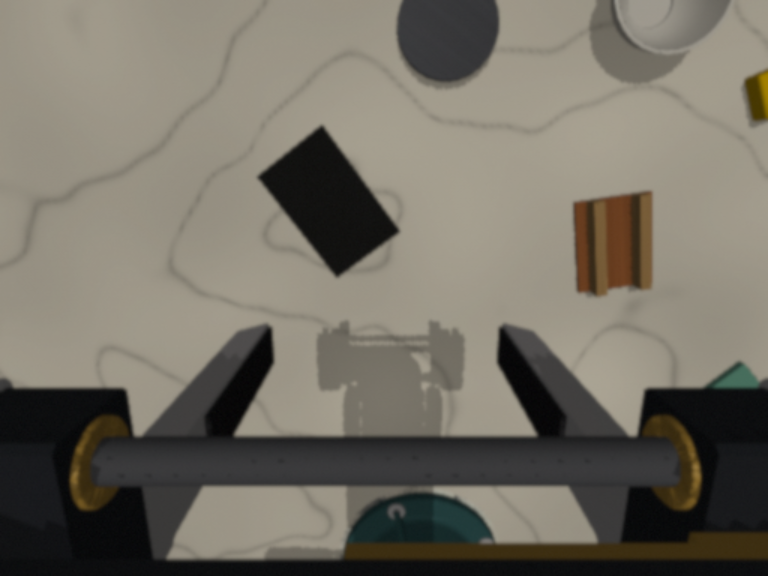

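View pics/w2_c130_50.png

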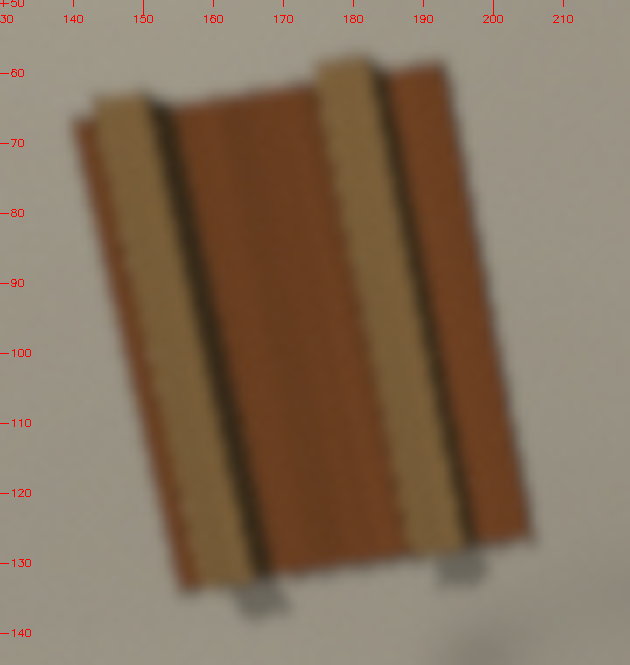

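View pics/w2_c300_20.png

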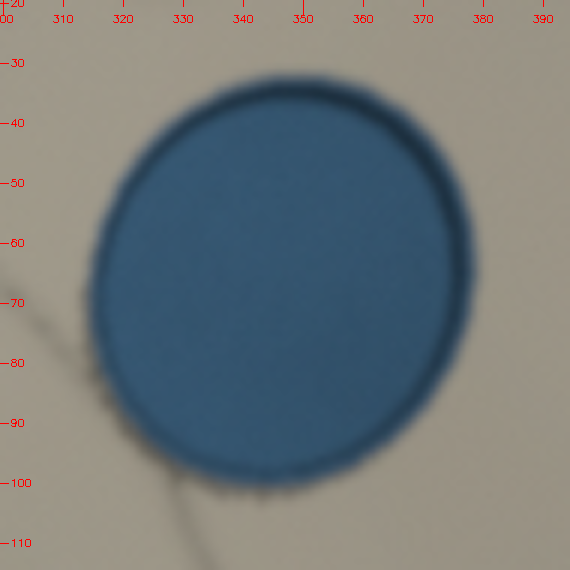

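```bash
python3 - <<'E'
from m import *
quad('w2',[(143.5,64),(182.5,58.5),(196.5,128),(157.5,133.5)],.026)
quad('w2',[(140,66.5),(193,59),(205.5,127),(156,134)],.006)
print('dish',pix('w2',(346.7,66.2),.008))
def ell(t,lo,hi,win,z):
    c=load(t);P=world(c);u0,v0,u1,v1=win
    m=np.zeros(P.shape[:2],np.uint8); m[v0:v1,u0:u1]=((c['pixels'].astype(int)@[1,1,1]>=lo)&(c['pixels'].astype(int)@[1,1,1]<hi))[v0:v1,u0:u1]
    k,_=cv2.findContours(m,cv2.RETR_EXTERNAL,cv2.CHAIN_APPROX_NONE);k=max(k,key=cv2.contourArea)[:,0]
    w=pix(t,k,z)[:,:2]*1000; w=w[(k[:,1]>1)]
    A=np.c_[2*w,np.ones(len(w))];s=np.linalg.lstsq(A,(w**2).sum(1),rcond=None)[0]
    print(t,'circle',s[:2].round(1),'r',np.sqrt(s[2]+s[:2]@s[:2]).round(1))
c=load('w2')['pixels'].astype(int);print(c[66,346],c[66,300])
ell('w2',0,300,(295,20,395,112),.009)
c=load('w3')['pixels'].astype(int);print(c[20,300],c[20,345],c[50,320])
ell('w3',0,300,(255,0,340,62),.016)
crop('w3',165,75,275,190,5);crop('w3',255,0,340,65,7)
# spread check from scene: disc
ell('scene0',0,240,(360,200,420,240),.016); ell('side0',0,300,(145,258,198,296),.016)
E
```

```text
centre [482.  -15.8] edges [(np.float64(58.5), np.float64(-58.5)), (np.float64(101.6), np.float64(-147.1)), (np.float64(61.9), np.float64(-58.1)), (np.float64(102.0), np.float64(-149.0))]
centre [481.9 -16. ] edges [(np.float64(82.9), np.float64(-58.5)), (np.float64(103.3), np.float64(-147.7)), (np.float64(81.7), np.float64(-58.1)), (np.float64(103.9), np.float64(-147.0))]
dish [[ 0.63357064 -0.24284377  0.008     ]]
[ 52  85 110] [149 144 130]
w2 circle [ 631.  -243.1] r 48.4
[56 56 57] [158 152 137] [158 151 136]
w3 circle [596.8 249.4] r 49.0
scene0 circle [603.1 250.5] r 50.5
side0 circle [593.3 257.6] r 49.8
```

View pics/w3_c165_75.png

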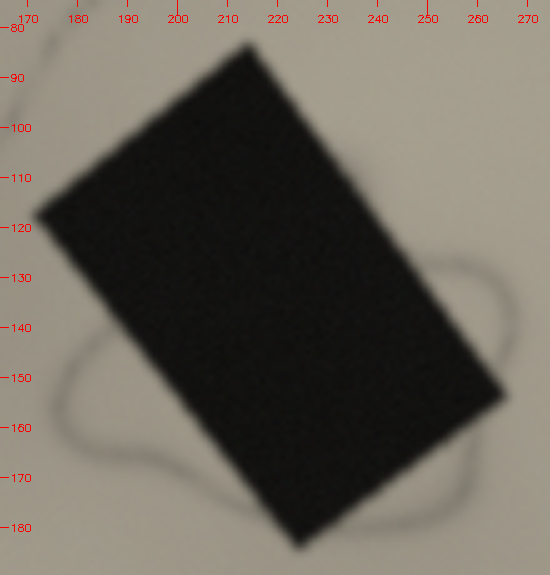

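View pics/w3_c255_0.png

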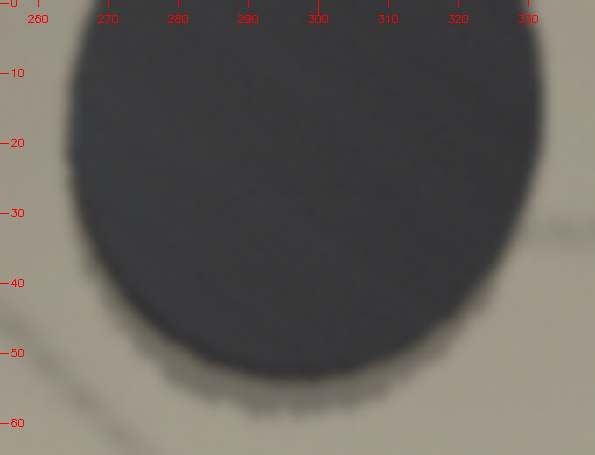

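```bash
cat >> m.py <<'E'
from scipy.spatial.transform import Rotation as R
def to(x,y,z,yaw,cur=None):
    s=sense();p=np.array(s['eef_pos']);Rc=R.from_euler('xyz',s['eef_rot'])
    Rt=R.from_euler('xyz',[np.pi,0,yaw])
    d=Rc.inv().apply(np.array([x,y,z])-p)*1000; rv=np.degrees((Rc.inv()*Rt).as_rotvec())
    q1=np.arctan2(y,x); print('t',s['time'],'p',p.round(4),'rot',np.round(s['eef_rot'],3),'shift',d.round(1),'rotvec',rv.round(1),'rows>=',int(max(np.ceil(np.linalg.norm(d)/50),np.ceil(np.linalg.norm(rv)/8.59))),'q6 end',round(q1+np.pi/2-yaw,2), 'w',round(s['grip_width'],4),'F',np.round(s['force'],1))
E
python3 - <<'E'
from m import *
quad('w3',[(214.5,83),(265.5,153.5),(224.5,184),(172,117.5)],.004)
to(.3625,-.2725,.2,.42)
E
```

```text
centre [392.6 290.4] edges [(np.float64(137.2), np.float64(-119.9)), (np.float64(86.8), np.float64(151.0)), (np.float64(137.2), np.float64(-119.4)), (np.float64(87.8), np.float64(150.9))]
t 2.7 p [0.3876 0.2241 0.3298] rot [3.141e+00 1.000e-03 4.190e-01] shift [-224.7  443.4  130.5] rotvec [ 0.1  0.1 -0.1] rows>= 11 q6 end 0.51 w 0.0944 F [-0.6  0.2  0.3]
```

Call:
{"fn": "play_rows", "kwargs": {"xyz": [[-110,222,60],[-110,222,60],[-110,222,60],[-110,222,60],[-110,222,60]], "rotation": [[0,0,0],[0,0,0],[0,0,0],[0,0,0],[0,0,0]]}}

```text
time: 3.2
eef_pos: [0.3766, -0.0212, 0.2712]
eef_rot: [3.14, -0.001, 0.416]
force: [0.7, 0.6, 0.3]
grip_width: 0.0942
```

Call:
{"fn": "play_rows", "kwargs": {"xyz": [[-115,221,70],[-115,221,70],[-115,221,70],[-115,221,70],[-115,221,70]], "rotation": [[0,0,0],[0,0,0],[0,0,0],[0,0,0],[0,0,0]]}}

```text
time: 3.7
eef_pos: [0.3609, -0.2614, 0.2036]
eef_rot: [3.141, 0.0, 0.415]
force: [0.4, -0.1, -0.2]
grip_width: 0.094
```

Call:
{"fn": "play_rows", "kwargs": {"xyz": [[0,0,0],[0,0,0],[0,0,0]], "rotation": [[0,0,0],[0,0,0],[0,0,0]]}}

```text
time: 4.0
eef_pos: [0.3629, -0.2577, 0.2046]
eef_rot: [3.141, -0.001, 0.419]
force: [0.3, 0.7, 0.1]
grip_width: 0.0936
```

```bash
python3 - <<'E'
from m import *
to(.3625,-.2725,.07,.42)
snap('wrist','w4');im=cv2.imread('pics/w4.png');cv2.imwrite('pics/w4b.png',cv2.resize(im,(768,576)))
E
```

```text
t 4.0 p [ 0.3629 -0.2577  0.2046] rot [ 3.141e+00 -1.000e-03  4.190e-01] shift [ -6.5  13.3 134.6] rotvec [ 0.  -0.  -0.1] rows>= 3 q6 end 0.51 w 0.0936 F [0.3 0.7 0.1]
```

View pics/w4b.png

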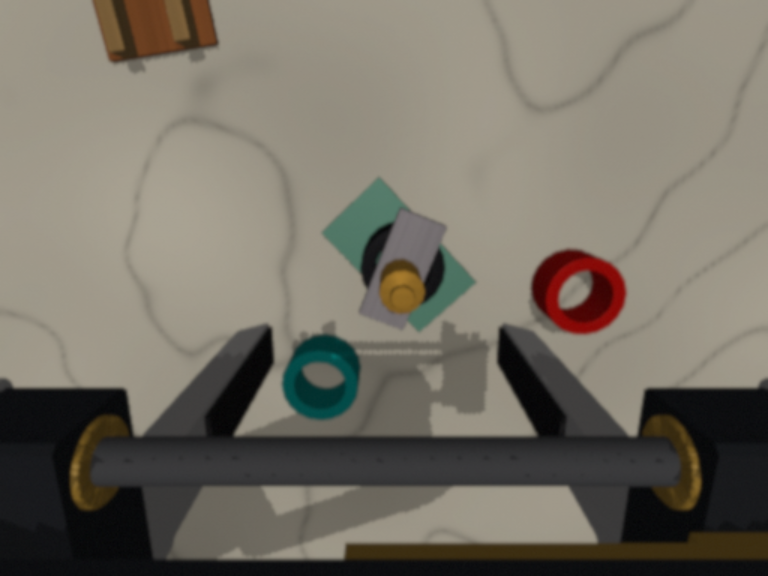

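```bash
python3 - <<'E'
from m import *
print(pix('w4',(268.7,197),.112))
E
```

```text
[[ 0.36407028 -0.27213581  0.112     ]]
```

Call:
{"fn": "play_rows", "kwargs": {"xyz": [[-6,13,80],[-6,13,80],[-6,13,110],[-6,13,134],[-6,13,134]], "rotation": [[0,0,0],[0,0,0],[0,0,0],[0,0,0],[0,0,0]]}}

```text
time: 4.55
eef_pos: [0.3619, -0.2687, 0.0672]
eef_rot: [-3.136, 0.002, 0.423]
force: [-0.1, 0.5, 0.0]
grip_width: 0.0941
```

```bash
python3 - <<'E'
from m import *
to(.3625,-.2725,.07,.42)
snap('wrist','w5');im=cv2.imread('pics/w5.png');cv2.imwrite('pics/w5b.png',cv2.resize(im,(768,576)))
E
```

```text
t 4.55 p [ 0.3619 -0.2687  0.0672] rot [-3.136e+00  2.000e-03  4.230e-01] shift [-1.   3.7 -2.8] rotvec [-0.3  0.1  0.2] rows>= 1 q6 end 0.51 w 0.0941 F [-0.1  0.5  0. ]
```

View pics/w5b.png

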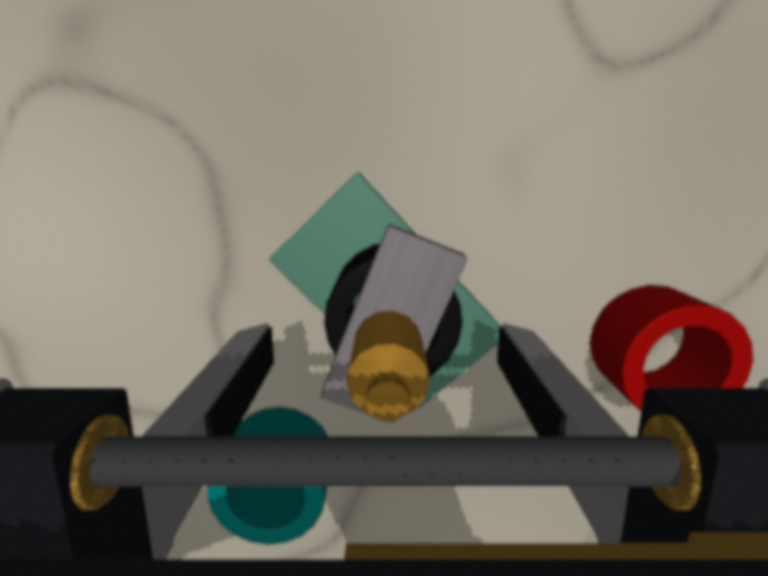

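Call:
{"fn": "play_rows", "kwargs": {"xyz": [[-1,2,-2],[-1,2,-2],[-1,2,-2],[-1,2,-2],[-1,2,-2]], "rotation": [[0,0,0],[0,0,0],[0,0,0],[0,0,0],[0,0,0]], "jaw": -1, "newtons": 25}}

```text
time: 5.1
eef_pos: [0.3635, -0.2742, 0.0725]
eef_rot: [3.141, -0.0, 0.421]
force: [0.0, 0.5, 0.2]
grip_width: 0.0572
```

Call:
{"fn": "play_rows", "kwargs": {"xyz": [[0,0,0],[0,0,0],[0,0,0],[0,0,0],[0,0,0]], "rotation": [[0,0,0],[0,0,0],[0,0,0],[0,0,0],[0,0,0]]}}

```text
time: 5.6
eef_pos: [0.3632, -0.2736, 0.0719]
eef_rot: [-3.141, 0.0, 0.421]
force: [-0.2, 1.5, -0.3]
grip_width: 0.0292
```

Call:
{"fn": "play_rows", "kwargs": {"xyz": [[0,0,-40],[0,0,-80],[30,9,-100],[80,25,-100],[125,39,-100]], "rotation": [[0,0,0],[0,0,0],[0,0,0],[0,0,0],[0,0,0]]}}

```text
time: 6.1
eef_pos: [0.4952, -0.2591, 0.1732]
eef_rot: [3.138, -0.001, 0.419]
force: [-0.6, -0.4, -1.8]
grip_width: 0.0294
```

Call:
{"fn": "play_rows", "kwargs": {"xyz": [[45,14,0],[90,28,0],[133,42,0],[133,42,0],[133,42,0]], "rotation": [[0,0,0],[0,0,0],[0,0,0],[0,0,0],[0,0,0]]}}

```text
time: 6.6
eef_pos: [0.632, -0.2421, 0.1691]
eef_rot: [-3.139, 0.003, 0.422]
force: [-0.4, -0.2, -2.4]
grip_width: 0.0292
```

```bash
python3 - <<'E'
from m import *
to(.632,-.2425,.04,.42)
snap('wrist','w6');im=cv2.imread('pics/w6.png');cv2.imwrite('pics/w6b.png',cv2.resize(im,(768,576)))
E
```

```text
t 6.6 p [ 0.632  -0.2421  0.1691] rot [-3.139e+00  3.000e-03  4.220e-01] shift [  0.2   0.7 129.1] rotvec [-0.2  0.2  0.1] rows>= 3 q6 end 0.78 w 0.0292 F [-0.4 -0.2 -2.4]
```

View pics/w6b.png

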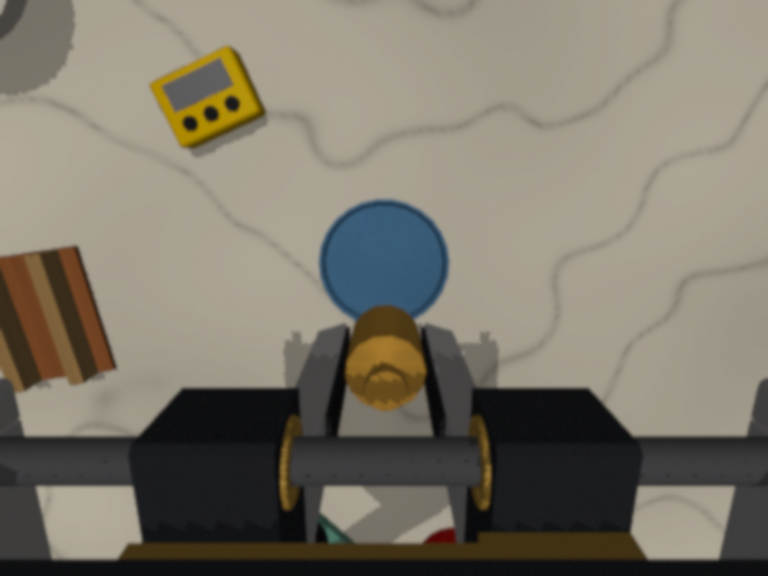

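```bash
python3 - <<'E'
from m import *
p=pix('w6',[(256.2,174.7),(214,174.7),(298.5,174.7),(256.2,133.3)],.008);print(p, np.linalg.norm(p[1]-p[2]))
E
```

```text
[[ 0.63380794 -0.24305048  0.008     ]
 [ 0.61412677 -0.19918469  0.008     ]
 [ 0.65352373 -0.28699342  0.008     ]
 [ 0.67627414 -0.22403552  0.008     ]] 0.09624185444288591
```

Call:
{"fn": "play_rows", "kwargs": {"xyz": [[1,1,50],[1,1,100],[1,1,130],[1,1,145],[1,1,145]], "rotation": [[0,0,0],[0,0,0],[0,0,0],[0,0,0],[0,0,0]]}}

```text
time: 7.15
eef_pos: [0.6308, -0.2429, 0.0252]
eef_rot: [-3.139, 0.003, 0.42]
force: [-0.3, -0.4, -1.9]
grip_width: 0.0294
```

Call:
{"fn": "play_rows", "kwargs": {"xyz": [[0,0,0],[0,0,0]], "rotation": [[0,0,0],[0,0,0]]}}

```text
time: 7.35
eef_pos: [0.6351, -0.2442, 0.0309]
eef_rot: [3.137, -0.004, 0.421]
force: [-0.7, 0.5, -1.5]
grip_width: 0.0294
```

Call:
{"fn": "play_rows", "kwargs": {"xyz": [[0,0,3],[0,0,5],[0,0,6],[0,0,7],[0,0,7]], "rotation": [[0,0,0],[0,0,0],[0,0,0],[0,0,0],[0,0,0]]}}

```text
time: 7.85
eef_pos: [0.6331, -0.2429, 0.0196]
eef_rot: [-3.141, 0.0, 0.421]
force: [0.4, -0.3, -2.0]
grip_width: 0.029
```

Call:
{"fn": "play_rows", "kwargs": {"xyz": [[0,0,1],[0,0,2],[0,0,2],[0,0,2]], "rotation": [[0,0,0],[0,0,0],[0,0,0],[0,0,0]]}}

```text
time: 8.25
eef_pos: [0.6332, -0.243, 0.0179]
eef_rot: [-3.142, 0.0, 0.421]
force: [-0.5, -0.9, -2.0]
grip_width: 0.0296
```

Call:
{"fn": "play_rows", "kwargs": {"xyz": [[0,0,1],[0,0,2],[0,0,2],[0,0,2]], "rotation": [[0,0,0],[0,0,0],[0,0,0],[0,0,0]]}}

```text
time: 8.65
eef_pos: [0.6332, -0.243, 0.016]
eef_rot: [-3.142, 0.0, 0.421]
force: [-0.5, 0.5, -2.5]
grip_width: 0.0296
```

Call:
{"fn": "play_rows", "kwargs": {"xyz": [[0,0,1],[0,0,1],[0,0,1],[0,0,1]], "rotation": [[0,0,0],[0,0,0],[0,0,0],[0,0,0]]}}

```text
time: 9.05
eef_pos: [0.6332, -0.243, 0.015]
eef_rot: [3.142, 0.0, 0.421]
force: [0.0, -0.1, -1.0]
grip_width: 0.0296
```

Call:
{"fn": "play_rows", "kwargs": {"xyz": [[0,0,0.7],[0,0,0.7],[0,0,0.7],[0,0,0.7]], "rotation": [[0,0,0],[0,0,0],[0,0,0],[0,0,0]]}}

```text
time: 9.45
eef_pos: [0.6333, -0.243, 0.0149]
eef_rot: [3.141, -0.0, 0.421]
force: [-1.0, 1.0, 2.3]
grip_width: 0.0292
```

Contact. I release to about 55 mm so the fingers stay inside the rim, then rise.

Call:
{"fn": "play_rows", "kwargs": {"xyz": [[0,0,0],[0,0,0],[0,0,0],[0,0,0],[0,0,0]], "rotation": [[0,0,0],[0,0,0],[0,0,0],[0,0,0],[0,0,0]], "jaw": 0.15}}

```text
time: 9.95
eef_pos: [0.6333, -0.2431, 0.0143]
eef_rot: [3.141, -0.0, 0.421]
force: [-0.1, -0.3, 0.5]
grip_width: 0.054
```

Call:
{"fn": "play_rows", "kwargs": {"xyz": [[0,0,-20],[0,0,-60],[0,0,-110],[0,0,-150],[0,0,-150]], "rotation": [[0,0,0],[0,0,0],[0,0,0],[0,0,0],[0,0,0]]}}

```text
time: 10.45
eef_pos: [0.6368, -0.2447, 0.174]
eef_rot: [3.129, -0.01, 0.421]
force: [0.7, 0.3, 1.7]
grip_width: 0.0539
```

```bash
python3 - <<'E'
from m import *
snap('wrist','w7');im=cv2.imread('pics/w7.png');cv2.imwrite('pics/w7b.png',cv2.resize(im,(768,576)))
# bar centre; try yaw options jaws along bar x (1.8deg): tool y=(sin yaw,-cos yaw)
import math
a=math.radians(1.8); print('yaw',a+math.pi/2, a-math.pi/2)
to(.3676,-.272,.15,a+math.pi/2);to(.3676,-.272,.15,a-math.pi/2)
E
```

```text
yaw 1.6022122533307945 -1.5393804002589986
t 10.5 p [ 0.6354 -0.244   0.1697] rot [ 3.134 -0.006  0.421] shift [-256.   -84.    17.5] rotvec [  0.6  -0.1 -67.7] rows>= 8 q6 end -0.67 w 0.0541 F [ 0.4 -0.5 -0.5]
t 10.5 p [ 0.6354 -0.244   0.1697] rot [ 3.134 -0.006  0.421] shift [-256.   -84.    17.5] rotvec [-1.000e-01 -7.000e-01  1.123e+02] rows>= 14 q6 end 2.47 w 0.0541 F [ 0.4 -0.5 -0.5]
```

View pics/w7b.png

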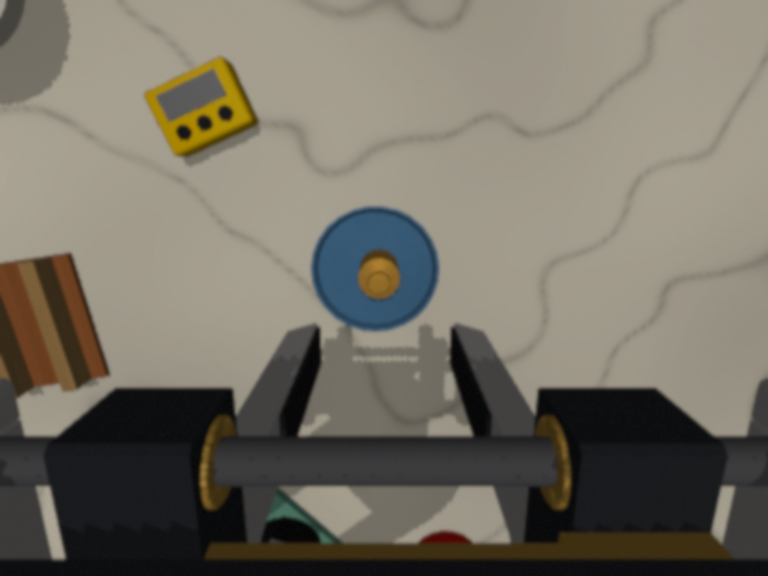

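The weight stands upright at (379,275), near the centre of the dish (375,268). Next is the bar.

Call:
{"fn": "play_rows", "kwargs": {"xyz": [[-45,-15,0],[-90,-30,0],[-135,-45,0],[-180,-60,0],[-220,-72,0]], "rotation": [[0,0,-8],[0,0,-16],[0,0,-24],[0,0,-32],[0,0,-40]], "jaw": 1}}

```text
time: 11.0
eef_pos: [0.4, -0.2662, 0.1618]
eef_rot: [-3.137, -0.001, 1.125]
force: [0.6, -0.9, 0.4]
grip_width: 0.0909
```

```bash
python3 - <<'E'
from m import *
to(.3676,-.272,.16,1.602)
E
```

```text
t 11.0 p [ 0.4    -0.2662  0.1618] rot [-3.137e+00 -1.000e-03  1.125e+00] shift [-19.2 -26.7   1.9] rotvec [ -0.2  -0.1 -27.3] rows>= 4 q6 end -0.67 w 0.0909 F [ 0.6 -0.9  0.4]
```

Call:
{"fn": "play_rows", "kwargs": {"xyz": [[-10,-13,0],[-19,-27,0],[-19,-27,0],[-19,-27,0],[-19,-27,0]], "rotation": [[0,0,-8],[0,0,-16],[0,0,-24],[0,0,-27.3],[0,0,-27.3]]}}

```text
time: 11.5
eef_pos: [0.3695, -0.2718, 0.1623]
eef_rot: [-3.139, -0.002, 1.595]
force: [0.2, 0.4, 0.1]
grip_width: 0.0941
```

Call:
{"fn": "play_rows", "kwargs": {"xyz": [[0,0,0],[0,0,0]], "rotation": [[0,0,0],[0,0,0]]}}

```text
time: 11.7
eef_pos: [0.3702, -0.2722, 0.1635]
eef_rot: [-3.141, -0.001, 1.595]
force: [0.0, 0.1, 0.5]
grip_width: 0.0942
```

```bash
python3 - <<'E'
from m import *
to(.3676,-.272,.16,1.602)
snap('wrist','w8');im=cv2.imread('pics/w8.png');cv2.imwrite('pics/w8b.png',cv2.resize(im,(768,576)))
E
```

```text
t 11.7 p [ 0.3702 -0.2722  0.1635] rot [-3.141e+00 -1.000e-03  1.595e+00] shift [ 0.2 -2.6  3.5] rotvec [-0.1 -0.1 -0.4] rows>= 1 q6 end -0.67 w 0.0942 F [0.  0.1 0.5]
```

View pics/w8b.png

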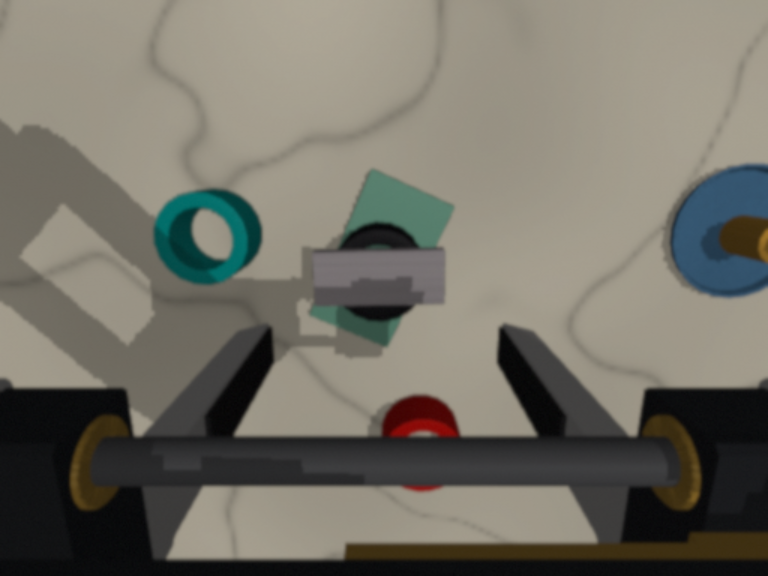

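```bash
python3 - <<'E'
from m import *
crop('w8',195,150,310,240,6)
quad('w8',np.array([(312.5,250),(445,248.5),(444.5,303),(312.5,305.5)])/1.5,.06)
P=world(load('w8'));print(P[184,235:275:10])
E
```

```text
centre [ 367.7 -270.7] edges [(np.float64(83.0), np.float64(2.0)), (np.float64(35.7), np.float64(-87.3)), (np.float64(85.3), np.float64(2.5)), (np.float64(36.4), np.float64(-90.9))]
[[ 0.35103447 -0.27040096  0.05964339]
 [ 0.36056955 -0.27027705  0.05924446]
 [ 0.37013004 -0.26970387  0.06068966]
 [ 0.37966197 -0.2696116   0.06016101]]
```

View pics/w8_c195_150.png

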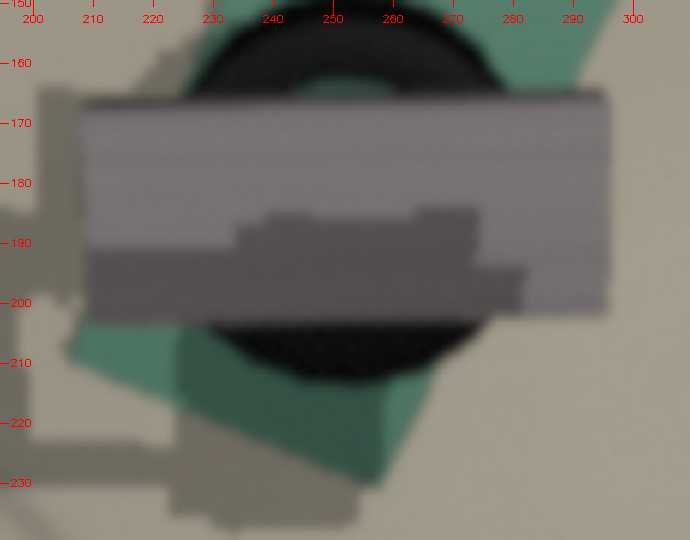

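Call:
{"fn": "play_rows", "kwargs": {"xyz": [[1,-2.5,40],[1,-2.5,75],[1,-2.5,100],[1,-2.5,115],[1,-2.5,122]], "rotation": [[0,0,-0.5],[0,0,-0.5],[0,0,-0.5],[0,0,-0.5],[0,0,-0.5]]}}

```text
time: 12.25
eef_pos: [0.367, -0.2705, 0.0402]
eef_rot: [-3.139, -0.003, 1.604]
force: [-0.4, -0.4, -0.1]
grip_width: 0.094
```

Call:
{"fn": "play_rows", "kwargs": {"xyz": [[0,0,0],[0,0,0]], "rotation": [[0,0,0],[0,0,0]]}}

```text
time: 12.45
eef_pos: [0.3685, -0.272, 0.0432]
eef_rot: [3.14, 0.001, 1.604]
force: [-0.7, -0.6, -0.0]
grip_width: 0.0941
```

```bash
python3 - <<'E'
from m import *
to(.3677,-.271,.04,1.602)
snap('wrist','w9');im=cv2.imread('pics/w9.png');cv2.imwrite('pics/w9b.png',cv2.resize(im,(768,576)))
E
```

```text
t 12.45 p [ 0.3685 -0.272   0.0432] rot [3.140e+00 1.000e-03 1.604e+00] shift [ 1.1 -0.8  3.2] rotvec [0.1 0.1 0.1] rows>= 1 q6 end -0.67 w 0.0941 F [-0.7 -0.6 -0. ]
```

View pics/w9b.png

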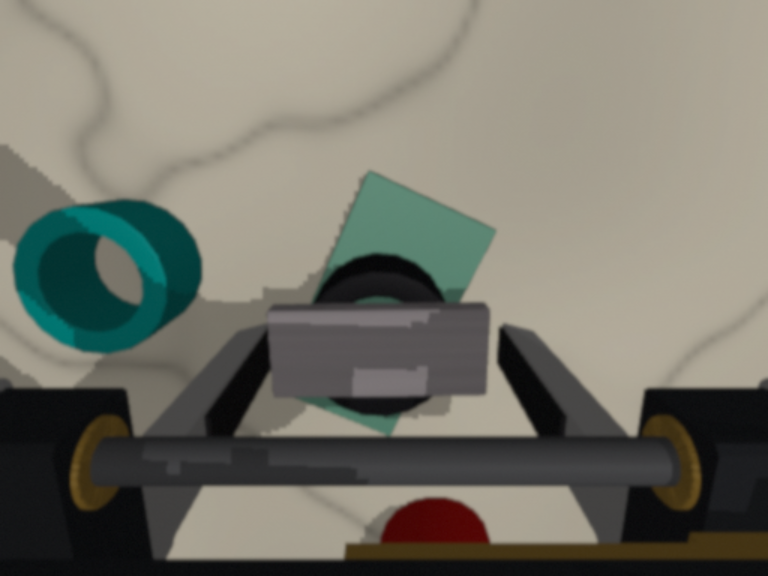

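Call:
{"fn": "play_rows", "kwargs": {"xyz": [[0,-2,3],[0,-2,3],[0,-2,3],[0,-2,3],[0,-2,3]], "rotation": [[0,0,0],[0,0,0],[0,0,0],[0,0,0],[0,0,0]]}}

```text
time: 13.0
eef_pos: [0.366, -0.2717, 0.0394]
eef_rot: [3.141, 0.0, 1.604]
force: [-0.6, 0.2, 0.1]
grip_width: 0.0938
```

Call:
{"fn": "play_rows", "kwargs": {"xyz": [[0,0,0],[0,0,0],[0,0,0],[0,0,0],[0,0,0]], "rotation": [[0,0,0],[0,0,0],[0,0,0],[0,0,0],[0,0,0]], "jaw": -1, "newtons": 25}}

```text
time: 13.5
eef_pos: [0.366, -0.2716, 0.0393]
eef_rot: [3.141, 0.0, 1.604]
force: [0.0, -0.0, -0.1]
grip_width: 0.0837
```

```bash
python3 - <<'E'
from m import *
to(.482,-.0158,.12,.553)
E
```

```text
t 13.5 p [ 0.366  -0.2716  0.0393] rot [3.141 0.    1.604] shift [251.8 124.5 -80.7] rotvec [ 0.   0.  60.2] rows>= 8 q6 end 0.99 w 0.0837 F [ 0.  -0.  -0.1]
```

Call:
{"fn": "play_rows", "kwargs": {"xyz": [[0,0,-30],[0,0,-70],[20,10,-100],[60,30,-100],[100,50,-100]], "rotation": [[0,0,0],[0,0,0],[0,0,8],[0,0,16],[0,0,24]]}}

```text
time: 14.0
eef_pos: [0.4108, -0.1761, 0.1405]
eef_rot: [3.139, 0.0, 1.199]
force: [-0.6, -0.0, -2.5]
grip_width: 0.0837
```

```bash
python3 - <<'E'
from m import *
to(.482,-.0158,.13,.553)
E
```

```text
t 14.0 p [ 0.4108 -0.1761  0.1405] rot [3.139 0.    1.199] shift [175.2   8.2  10.5] rotvec [ 0.2 -0.  37. ] rows>= 5 q6 end 0.99 w 0.0837 F [-0.6 -0.  -2.5]
```

Call:
{"fn": "play_rows", "kwargs": {"xyz": [[42,2,0],[84,4,0],[126,6,0],[170,8,0],[172,8,0]], "rotation": [[0,0,8],[0,0,16],[0,0,24],[0,0,31],[0,0,36]]}}

```text
time: 14.5
eef_pos: [0.4793, -0.0147, 0.1386]
eef_rot: [-3.14, -0.0, 0.579]
force: [-0.5, -1.1, -1.2]
grip_width: 0.0839
```

Call:
{"fn": "play_rows", "kwargs": {"xyz": [[0,0,0],[0,0,0],[0,0,0]], "rotation": [[0,0,0],[0,0,0],[0,0,0]]}}

```text
time: 14.8
eef_pos: [0.4782, -0.0194, 0.139]
eef_rot: [-3.142, 0.001, 0.579]
force: [0.8, -0.5, -1.4]
grip_width: 0.0836
```

```bash
python3 - <<'E'
from m import *
to(.482,-.0158,.03,.553)
snap('wrist','w10');im=cv2.imread('pics/w10.png');cv2.imwrite('pics/w10b.png',cv2.resize(im,(768,576)))
E
```

```text
t 14.8 p [ 0.4782 -0.0194  0.139 ] rot [-3.142e+00  1.000e-03  5.790e-01] shift [  5.2  -1.  109. ] rotvec [-0.   0.   1.5] rows>= 3 q6 end 0.99 w 0.0836 F [ 0.8 -0.5 -1.4]
```

View pics/w10b.png

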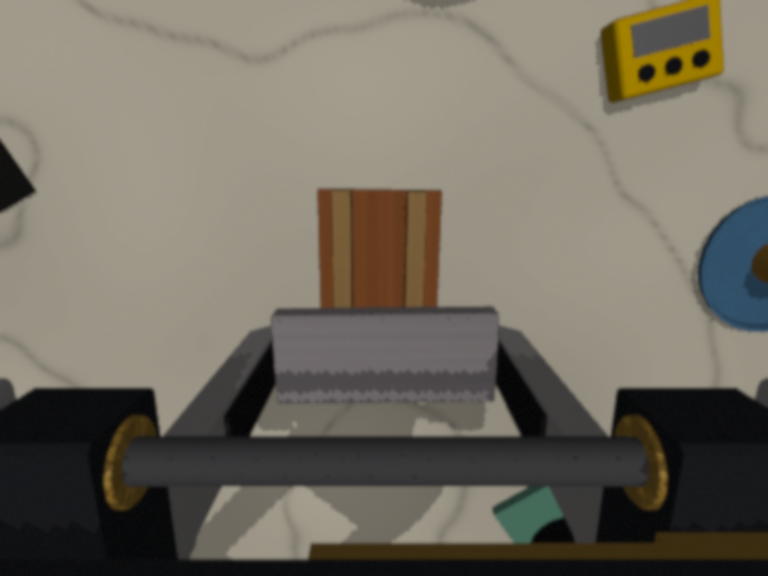

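```bash
python3 - <<'E'
from m import *
a=pix('w10',np.array([(318,189),(441,190)])/1.5,.006)*1000;b=pix('w10',np.array([(332,189.5),(427,189.5)])/1.5,.026)*1000
print(a.round(1),b.round(1),np.hypot(*(a[1]-a[0])[:2]),np.hypot(*(b[1]-b[0])[:2]))
for q in (a,b):
    m=q.mean(0)[:2]; d=q[1]-q[0]; n=np.array([d[1],-d[0]])/np.hypot(*d[:2]); print(m+52*n,m-52*n, np.degrees(np.arctan2(d[1],d[0])))
E
```

```text
[[503.   47.1   6. ]
 [547.4 -22.2   6. ]] [[509.9  37.8  26. ]
 [542.5 -12.   26. ]] 82.33365423596919 59.516304055568774
[481.42457319 -15.59555081] [568.97961453  40.53033212] -57.338690061145805
[482.64273685 -15.53243611] [569.74734353  41.2899846 ] -56.88170456171566
```

Call:
{"fn": "play_rows", "kwargs": {"xyz": [[5,-1,40],[5,-1,80],[5,-1,105],[5,-1,113],[5,-1,115]], "rotation": [[0,0,0.7],[0,0,0.7],[0,0,0.7],[0,0,0.7],[0,0,0.7]]}}

```text
time: 15.35
eef_pos: [0.4816, -0.0156, 0.0236]
eef_rot: [-3.141, 0.001, 0.565]
force: [1.1, -0.3, -2.1]
grip_width: 0.0837
```

Call:
{"fn": "play_rows", "kwargs": {"xyz": [[0,0,1],[0,0,2],[0,0,4],[0,0,5],[0,0,5]], "rotation": [[0,0,0],[0,0,0],[0,0,0],[0,0,0],[0,0,0]]}}

```text
time: 15.85
eef_pos: [0.4825, -0.015, 0.0196]
eef_rot: [3.141, -0.0, 0.567]
force: [-0.0, 0.4, -2.1]
grip_width: 0.0841
```

Call:
{"fn": "play_rows", "kwargs": {"xyz": [[0,0,1],[0,0,2],[0,0,3],[0,0,3],[0,0,3]], "rotation": [[0,0,0],[0,0,0],[0,0,0],[0,0,0],[0,0,0]]}}

```text
time: 16.35
eef_pos: [0.4823, -0.0149, 0.0162]
eef_rot: [-3.141, 0.0, 0.566]
force: [0.0, 0.5, -2.0]
grip_width: 0.0836
```

Call:
{"fn": "play_rows", "kwargs": {"xyz": [[0,0,0.5],[0,0,1],[0,0,1],[0,0,1]], "rotation": [[0,0,0],[0,0,0],[0,0,0],[0,0,0]]}}

```text
time: 16.75
eef_pos: [0.4823, -0.015, 0.0153]
eef_rot: [3.141, -0.0, 0.566]
force: [-0.6, 0.3, -0.7]
grip_width: 0.084
```

Call:
{"fn": "play_rows", "kwargs": {"xyz": [[0,0,0.6],[0,0,0.6],[0,0,0.6]], "rotation": [[0,0,0],[0,0,0],[0,0,0]]}}

```text
time: 17.05
eef_pos: [0.4824, -0.015, 0.0153]
eef_rot: [3.141, -0.0, 0.566]
force: [-2.2, 0.2, 4.3]
grip_width: 0.084
```

Call:
{"fn": "play_rows", "kwargs": {"xyz": [[0,0,0],[0,0,0],[0,0,0],[0,0,0]], "rotation": [[0,0,0],[0,0,0],[0,0,0],[0,0,0]], "jaw": 1}}

```text
time: 17.45
eef_pos: [0.4823, -0.015, 0.0145]
eef_rot: [3.142, 0.0, 0.566]
force: [-0.6, -0.1, 0.8]
grip_width: 0.094
```

Call:
{"fn": "play_rows", "kwargs": {"xyz": [[0,0,-20],[0,0,-60],[0,0,-110],[0,0,-150],[0,0,-150]], "rotation": [[0,0,0],[0,0,0],[0,0,0],[0,0,0],[0,0,0]]}}

```text
time: 17.95
eef_pos: [0.4863, -0.0155, 0.1721]
eef_rot: [3.132, -0.011, 0.566]
force: [0.3, -0.8, 0.4]
grip_width: 0.0939
```

```bash
python3 - <<'E'
from m import *
snap('wrist','w11');im=cv2.imread('pics/w11.png');cv2.imwrite('pics/w11b.png',cv2.resize(im,(768,576)))
import math
# ring at glass centre; jaws: any yaw. choose across glass
a=math.radians(67.2)
to(.367,-.271,.16,a); to(.367,-.271,.16,a-math.pi)
E
```

```text
t 18.0 p [ 0.4846 -0.0153  0.1685] rot [ 3.136 -0.006  0.566] shift [-236.5  152.6    7.9] rotvec [  0.4  -0.2 -34.7] rows>= 6 q6 end -0.24 w 0.0939 F [ 0.1 -0.1  0.5]
t 18.0 p [ 0.4846 -0.0153  0.1685] rot [ 3.136 -0.006  0.566] shift [-236.5  152.6    7.9] rotvec [ -0.3  -0.5 145.2] rows>= 17 q6 end 2.9 w 0.0939 F [ 0.1 -0.1  0.5]
```

View pics/w11b.png

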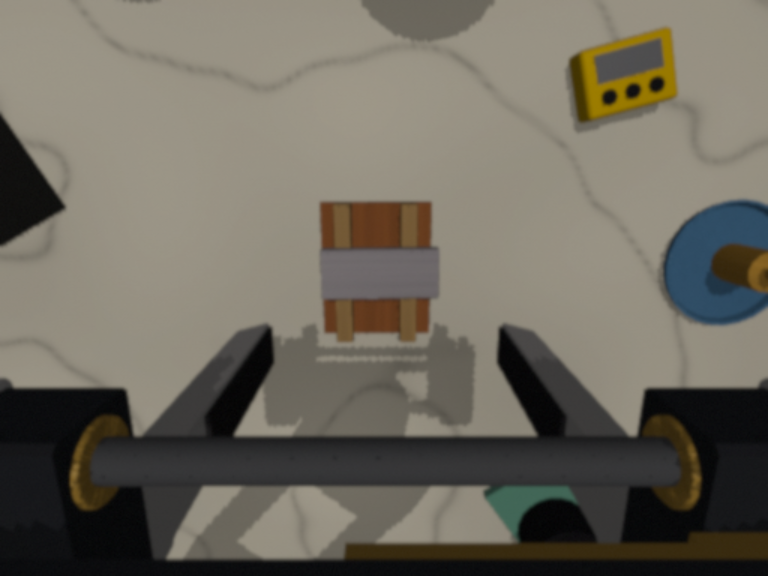

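```bash
python3 - <<'E'
from m import *
crop('w11',205,125,300,235,6)
E
```

```text
(no output)
```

View pics/w11_c205_125.png

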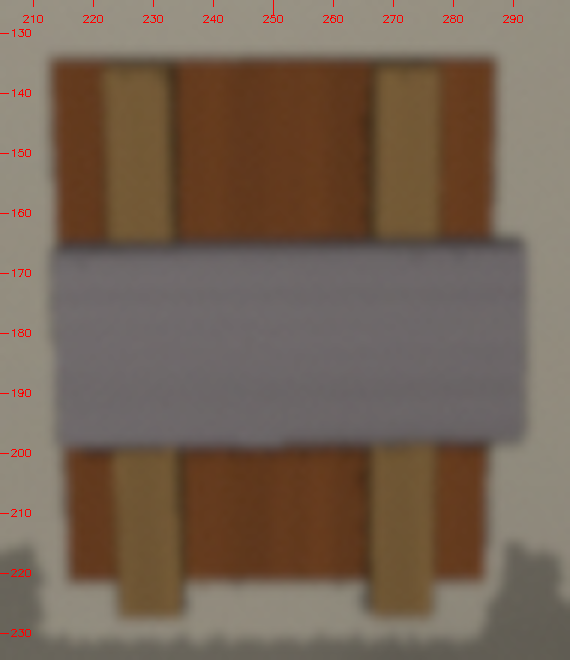

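```bash
python3 - <<'E'
from m import *
quad('w11',[(213,165.5),(292,164.5),(292,198),(213.5,199)],.036)
quad('w11',[(221.5,135.5),(278,135.5),(276.5,227),(224,227)],.026)
quad('w11',[(213,134),(287,134),(285,221),(216,221)],.006)
E
```

```text
centre [486.4 -15.1] edges [(np.float64(82.7), np.float64(-57.0)), (np.float64(36.5), np.float64(-146.0)), (np.float64(84.5), np.float64(-57.0)), (np.float64(36.4), np.float64(-148.7))]
centre [482.  -14.4] edges [(np.float64(59.6), np.float64(-57.6)), (np.float64(102.8), np.float64(-147.6)), (np.float64(59.7), np.float64(-57.8)), (np.float64(102.6), np.float64(-147.6))]
centre [482.2 -14.4] edges [(np.float64(82.8), np.float64(-57.6)), (np.float64(103.1), np.float64(-147.5)), (np.float64(82.8), np.float64(-57.8)), (np.float64(102.9), np.float64(-147.6))]
```

The bar bridges both rails, 3 mm off centre and 0.5° off in angle, which is fine. It shows that the jaw centre appears about 2.7 mm in +tool y from where the camera measures it, so I'll compensate for that. Next is the ring.

Call:
{"fn": "play_rows", "kwargs": {"xyz": [[-40,26,0],[-80,52,0],[-120,78,0],[-160,104,0],[-200,128,0]], "rotation": [[0,0,-7],[0,0,-14],[0,0,-21],[0,0,-28],[0,0,-34.5]]}}

```text
time: 18.5
eef_pos: [0.3835, -0.2256, 0.1625]
eef_rot: [-3.139, -0.001, 1.164]
force: [1.1, 0.1, 0.4]
grip_width: 0.0941
```

```bash
python3 - <<'E'
from m import *
to(.3645,-.270,.17,1.173)
E
```

```text
t 18.5 p [ 0.3835 -0.2256  0.1625] rot [-3.139e+00 -1.000e-03  1.164e+00] shift [-48.3   0.1  -7.5] rotvec [-0.2 -0.  -0.5] rows>= 1 q6 end -0.24 w 0.0941 F [1.1 0.1 0.4]
```

Call:
{"fn": "play_rows", "kwargs": {"xyz": [[-30,0,-5],[-48,0,-5],[-48,0,-5],[-48,0,-5],[-48,0,-5]], "rotation": [[0,0,-0.5],[0,0,-0.5],[0,0,-0.5],[0,0,-0.5],[0,0,-0.5]]}}

```text
time: 19.0
eef_pos: [0.366, -0.2676, 0.1687]
eef_rot: [-3.14, -0.001, 1.169]
force: [0.7, 0.5, 0.0]
grip_width: 0.094
```

```bash
python3 - <<'E'
from m import *
snap('wrist','w12');im=cv2.imread('pics/w12.png');cv2.imwrite('pics/w12b.png',cv2.resize(im,(768,576)))
to(.3645,-.270,.17,1.173)
E
```

```text
t 19.05 p [ 0.3662 -0.2676  0.169 ] rot [-3.141e+00 -1.000e-03  1.169e+00] shift [-2.9 -0.6 -1. ] rotvec [-0.1 -0.  -0.2] rows>= 1 q6 end -0.24 w 0.0937 F [-0.3  0.2  0.4]
```

View pics/w12b.png

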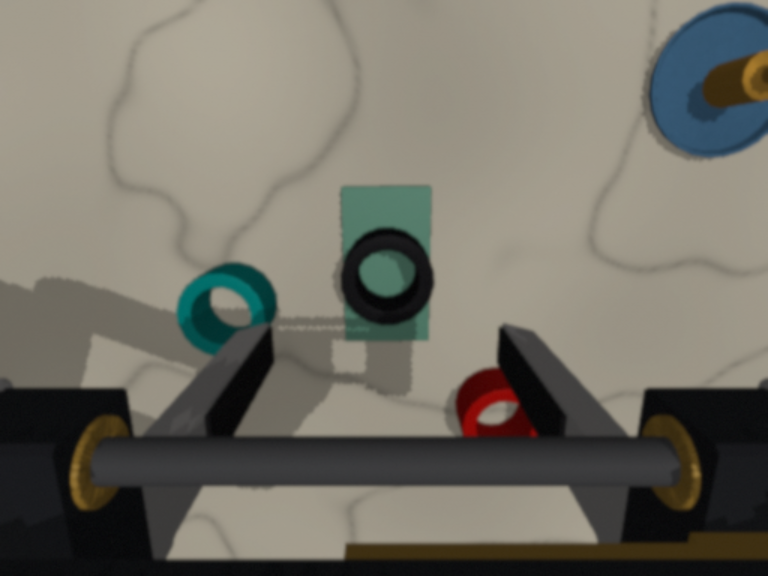

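```bash
python3 - <<'E'
from m import *
c=load('w12');im=cv2.imread('pics/w12.png');im=np.clip(im.astype(float)*2.2,0,255).astype(np.uint8);cv2.imwrite('pics/w12x.png',im);crop('w12x',215,115,300,235,5)
P=world(c);m=(P[...,2]>.047)&(P[...,2]<.053)
v,u=np.nonzero(m[140:225,220:300]);k=np.c_[u+220,v+140].astype(np.int32)
q=P[k[:,1],k[:,0]];
hull=cv2.convexHull(k)[:,0];w=pix('w12',hull,.05)[:,:2]*1000
A=np.c_[2*w,np.ones(len(w))];s=np.linalg.lstsq(A,(w**2).sum(1),rcond=None)[0];print(len(k),s[:2],np.sqrt(s[2]+s[:2]@s[:2]),cv2.minEnclosingCircle(w.astype(np.float32)))
quad('w12',np.array([(340,186),(432,185.5),(428,340),(344,339)])/1.5,.01)
E
```

```text
1704 [ 367.72568767 -271.77580546] 31.41973898719442 ((367.8178405761719, -271.80169677734375), 31.67217445373535)
centre [ 367.8 -271. ] edges [(np.float64(66.5), np.float64(-22.8)), (np.float64(119.3), np.float64(-113.1)), (np.float64(66.2), np.float64(-23.8)), (np.float64(118.1), np.float64(-112.9))]
```

View pics/w12x_c215_115.png

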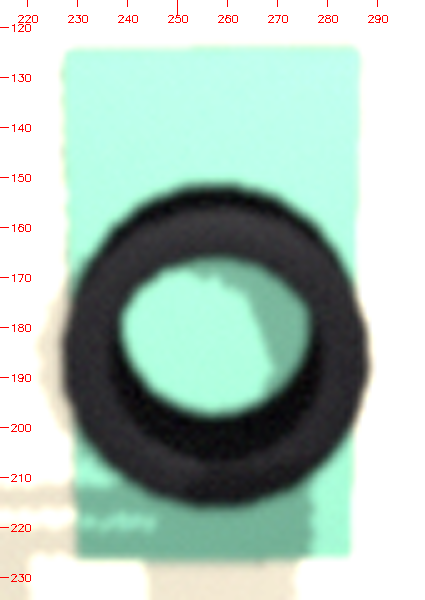

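Call:
{"fn": "play_rows", "kwargs": {"xyz": [[-3,0,45],[-3,0,90],[-3,0,125],[-3,0,145],[-3,0,151]], "rotation": [[0,0,0],[0,0,0],[0,0,0],[0,0,0],[0,0,0]]}}

```text
time: 19.55
eef_pos: [0.3635, -0.2689, 0.0157]
eef_rot: [-3.136, -0.002, 1.169]
force: [-0.9, 0.3, 0.5]
grip_width: 0.0937
```

Call:
{"fn": "play_rows", "kwargs": {"xyz": [[0,0,0],[0,0,0],[0,0,0]], "rotation": [[0,0,0],[0,0,0],[0,0,0]]}}

```text
time: 19.85
eef_pos: [0.366, -0.2725, 0.0206]
eef_rot: [3.138, 0.001, 1.168]
force: [-0.6, -0.3, 0.5]
grip_width: 0.0945
```

```bash
python3 - <<'E'
from m import *
snap('wrist','w13');im=cv2.imread('pics/w13.png');cv2.imwrite('pics/w13b.png',cv2.resize(im,(768,576)))
to(.3652,-.2708,.016,1.173)
E
```

```text
t 19.9 p [ 0.3659 -0.2724  0.0204] rot [3.138e+00 1.000e-03 1.168e+00] shift [ 1.2 -1.3  4.4] rotvec [ 0.2  0.1 -0.3] rows>= 1 q6 end -0.24 w 0.094 F [0.2 0.7 0.5]
```

View pics/w13b.png

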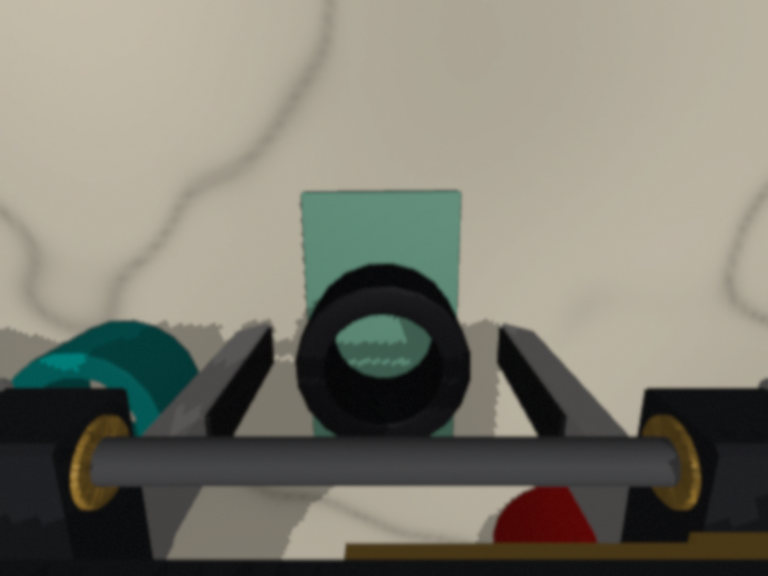

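Call:
{"fn": "play_rows", "kwargs": {"xyz": [[0,-1,1],[0,-1,1],[0,-1,1],[0,-1,1],[0,-1,1]], "rotation": [[0,0,0],[0,0,0],[0,0,0],[0,0,0],[0,0,0]]}}

```text
time: 20.4
eef_pos: [0.3638, -0.2712, 0.0177]
eef_rot: [-3.142, 0.0, 1.168]
force: [0.2, 0.2, -0.4]
grip_width: 0.0941
```

Call:
{"fn": "play_rows", "kwargs": {"xyz": [[0,0,0],[0,0,0],[0,0,0],[0,0,0],[0,0,0]], "rotation": [[0,0,0],[0,0,0],[0,0,0],[0,0,0],[0,0,0]], "jaw": -1, "newtons": 30}}

```text
time: 20.9
eef_pos: [0.3641, -0.2713, 0.0177]
eef_rot: [3.141, 0.0, 1.168]
force: [1.1, 0.2, -1.2]
grip_width: 0.0634
```

Call:
{"fn": "play_rows", "kwargs": {"xyz": [[0,0,0],[0,0,0]], "rotation": [[0,0,0],[0,0,0]]}}

```text
time: 21.1
eef_pos: [0.3641, -0.2712, 0.0177]
eef_rot: [3.141, 0.0, 1.168]
force: [1.3, -0.7, -0.0]
grip_width: 0.0633
```

```bash
python3 - <<'E'
from m import *
to(.52,.13,.2,1.0)
E
```

```text
t 21.1 p [ 0.3641 -0.2712  0.0177] rot [3.141 0.    1.168] shift [ 430.2  -13.9 -182.3] rotvec [ 0.  -0.   9.6] rows>= 10 q6 end 0.82 w 0.0633 F [ 1.3 -0.7 -0. ]
```

Call:
{"fn": "play_rows", "kwargs": {"xyz": [[0,0,-30],[0,0,-75],[10,0,-120],[40,1,-155],[85,2,-170]], "rotation": [[0,0,0],[0,0,0],[0,0,0],[0,0,0],[0,0,0]]}}

```text
time: 21.6
eef_pos: [0.4001, -0.1951, 0.1915]
eef_rot: [3.136, 0.002, 1.163]
force: [0.9, -0.3, -2.8]
grip_width: 0.0633
```

Call:
{"fn": "play_rows", "kwargs": {"xyz": [[48,1,0],[96,2,0],[144,3,0],[192,4,0],[240,5,0]], "rotation": [[0,0,0],[0,0,0],[0,0,0],[0,0,0],[0,0,0]]}}

```text
time: 22.1
eef_pos: [0.4976, 0.0269, 0.1868]
eef_rot: [-3.14, 0.001, 1.168]
force: [0.7, 0.1, -2.2]
grip_width: 0.0636
```

Call:
{"fn": "play_rows", "kwargs": {"xyz": [[48,1,0],[96,2,0],[144,3,0],[156,3,0],[156,3,0]], "rotation": [[0,0,0],[0,0,0],[0,0,0],[0,0,0],[0,0,0]]}}

```text
time: 22.6
eef_pos: [0.5613, 0.1687, 0.1859]
eef_rot: [-3.139, 0.002, 1.171]
force: [-0.4, 0.1, -2.1]
grip_width: 0.0632
```

Call:
{"fn": "play_rows", "kwargs": {"xyz": [[0,0,0],[0,0,0],[0,0,0]], "rotation": [[0,0,0],[0,0,0],[0,0,0]]}}

```text
time: 22.9
eef_pos: [0.5615, 0.1657, 0.188]
eef_rot: [3.141, 0.0, 1.165]
force: [0.3, 0.4, -2.3]
grip_width: 0.0632
```

```bash
python3 - <<'E'
from m import *
snap('wrist','w14');im=cv2.imread('pics/w14.png');cv2.imwrite('pics/w14b.png',cv2.resize(im,(768,576)))
to(.597,.25,.03,1.168)
E
```

```text
t 22.95 p [0.5616 0.1659 0.1881] rot [3.141 0.    1.166] shift [ 91.2  -0.7 158.1] rotvec [ 0.   0.  -0.1] rows>= 4 q6 end 0.8 w 0.0635 F [-0.5  0.4 -1.4]
```

View pics/w14b.png

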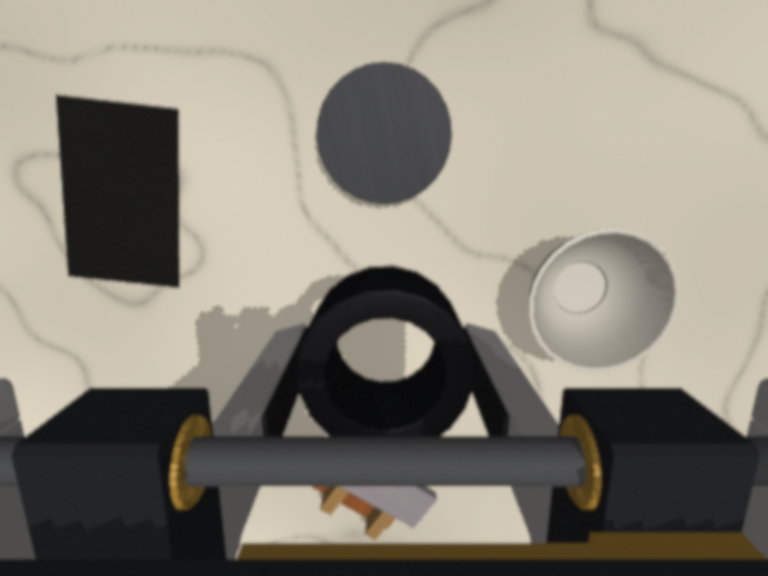

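```bash
cat >> m.py <<'E'
def ell(t,lo,hi,win,z):
    c=load(t);u0,v0,u1,v1=win;g=c['pixels'].astype(int).sum(-1)
    m=np.zeros(g.shape,np.uint8); m[v0:v1,u0:u1]=((g>=lo)&(g<hi))[v0:v1,u0:u1]
    k,_=cv2.findContours(m,cv2.RETR_EXTERNAL,cv2.CHAIN_APPROX_NONE);k=max(k,key=cv2.contourArea)[:,0]
    w=pix(t,k,z)[:,:2]*1000
    A=np.c_[2*w,np.ones(len(w))];s=np.linalg.lstsq(A,(w**2).sum(1),rcond=None)[0]
    print(t,'circle',s[:2].round(1),'r',np.sqrt(s[2]+s[:2]@s[:2]).round(1),len(k)); return s[:2]
E
python3 - <<'E'
from m import *
c=load('w14')['pixels'].astype(int).sum(-1);print(c[90,256],c[90,190],c[120:145:2,256])
d=ell('w14',0,330,(195,25,320,150),.016)/1000
P=world(load('w14'));print(P[90,256])
yaw=1.166;ty=np.array([np.sin(yaw),-np.cos(yaw)])
t=d-.0025*ty;to(t[0],t[1],.034,1.168)
E
```

```text
222 592 [216 218 214 218 216 217 214 220 363 517 590 596 596]
w14 circle [598.9 249.9] r 48.6 257
[0.59966023 0.24993332 0.01651958]
t 22.95 p [0.5616 0.1659 0.1881] rot [3.141 0.    1.166] shift [ 91.9  -1.4 154.1] rotvec [ 0.   0.  -0.1] rows>= 4 q6 end 0.8 w 0.0635 F [-0.5  0.4 -1.4]
```

Call:
{"fn": "play_rows", "kwargs": {"xyz": [[35,0,30],[65,-1,65],[91,-1.5,100],[91,-1.5,135],[91,-1.5,153]], "rotation": [[0,0,0],[0,0,0],[0,0,0],[0,0,0],[0,0,0]]}}

```text
time: 23.45
eef_pos: [0.5939, 0.2508, 0.0304]
eef_rot: [-3.137, 0.004, 1.168]
force: [-0.7, -0.6, -2.8]
grip_width: 0.0633
```

Call:
{"fn": "play_rows", "kwargs": {"xyz": [[0,0,1],[0,0,2],[0,0,4],[0,0,6],[0,0,7]], "rotation": [[0,0,0],[0,0,0],[0,0,0],[0,0,0],[0,0,0]]}}

```text
time: 23.95
eef_pos: [0.5969, 0.2517, 0.0291]
eef_rot: [3.14, -0.002, 1.167]
force: [0.5, -0.2, -2.7]
grip_width: 0.0632
```

Call:
{"fn": "play_rows", "kwargs": {"xyz": [[0,0,0],[0,0,1],[0,0,2],[0,0,2]], "rotation": [[0,0,0],[0,0,0],[0,0,0],[0,0,0]]}}

```text
time: 24.35
eef_pos: [0.596, 0.2516, 0.0254]
eef_rot: [-3.141, 0.0, 1.168]
force: [-0.7, -0.2, -3.2]
grip_width: 0.0631
```

Call:
{"fn": "play_rows", "kwargs": {"xyz": [[-1,0,0.5],[-1,0,1.2],[-1,0,1.2],[-1,0,1.2]], "rotation": [[0,0,0],[0,0,0],[0,0,0],[0,0,0]]}}

```text
time: 24.75
eef_pos: [0.5957, 0.2507, 0.0244]
eef_rot: [-3.142, 0.0, 1.168]
force: [-0.4, -0.7, -1.9]
grip_width: 0.0636
```

Call:
{"fn": "play_rows", "kwargs": {"xyz": [[0,0,0.7],[0,0,0.7],[0,0,0.7]], "rotation": [[0,0,0],[0,0,0],[0,0,0]]}}

```text
time: 25.05
eef_pos: [0.5958, 0.2507, 0.0238]
eef_rot: [3.141, -0.0, 1.168]
force: [0.5, 0.7, -3.5]
grip_width: 0.0634
```

Call:
{"fn": "play_rows", "kwargs": {"xyz": [[0,0,0.7],[0,0,0.7],[0,0,0.7]], "rotation": [[0,0,0],[0,0,0],[0,0,0]]}}

```text
time: 25.35
eef_pos: [0.5958, 0.2507, 0.0238]
eef_rot: [3.141, -0.0, 1.168]
force: [-1.1, -0.5, 2.5]
grip_width: 0.0636
```

Call:
{"fn": "play_rows", "kwargs": {"xyz": [[0,0,0.5],[0,0,0.5],[0,0,0.5]], "rotation": [[0,0,0],[0,0,0],[0,0,0]]}}

```text
time: 25.65
eef_pos: [0.5958, 0.2507, 0.0238]
eef_rot: [3.141, -0.0, 1.168]
force: [-2.9, -0.4, 5.3]
grip_width: 0.0633
```

Call:
{"fn": "play_rows", "kwargs": {"xyz": [[0,0,0],[0,0,0],[0,0,0],[0,0,0],[0,0,0]], "rotation": [[0,0,0],[0,0,0],[0,0,0],[0,0,0],[0,0,0]], "jaw": 1}}

```text
time: 26.15
eef_pos: [0.5958, 0.2507, 0.0223]
eef_rot: [3.142, 0.0, 1.168]
force: [0.5, -0.5, -0.3]
grip_width: 0.0938
```

Call:
{"fn": "play_rows", "kwargs": {"xyz": [[0,0,-20],[0,0,-60],[0,0,-110],[0,0,-160],[0,0,-160]], "rotation": [[0,0,0],[0,0,0],[0,0,0],[0,0,0],[0,0,0]]}}

```text
time: 26.65
eef_pos: [0.5998, 0.2521, 0.1934]
eef_rot: [3.128, -0.012, 1.168]
force: [0.6, -0.2, 1.0]
grip_width: 0.0943
```

Call:
{"fn": "play_rows", "kwargs": {"xyz": [[0,0,0],[0,0,0]], "rotation": [[0,0,0],[0,0,0]]}}

```text
time: 26.85
eef_pos: [0.595, 0.2505, 0.1807]
eef_rot: [-3.139, 0.002, 1.168]
force: [0.2, -0.5, -0.9]
grip_width: 0.0938
```

```bash
python3 - <<'E'
from m import *
snap('wrist','w15');im=cv2.imread('pics/w15.png');cv2.imwrite('pics/w15b.png',cv2.resize(im,(768,576)))
to(.365,-.27,.18,1.173)
P=world(load('w15'));m=(P[...,2]>.053)&(P[...,2]<.059)
v,u=np.nonzero(m[:230]);hull=cv2.convexHull(np.c_[u,v].astype(np.int32))[:,0];w=pix('w15',hull,.056)[:,:2]*1000
print(len(u),cv2.minEnclosingCircle(w.astype(np.float32)))
E
```

```text
t 26.9 p [0.5946 0.2503 0.1799] rot [-3.138e+00  3.000e-03  1.168e+00] shift [-568.7   -7.1    1.6] rotvec [-0.2  0.2 -0.3] rows>= 12 q6 end -0.24 w 0.0938 F [ 0.1  0.2 -0.3]
1663 ((598.2139892578125, 250.6932830810547), 31.638141632080078)
```

View pics/w15b.png

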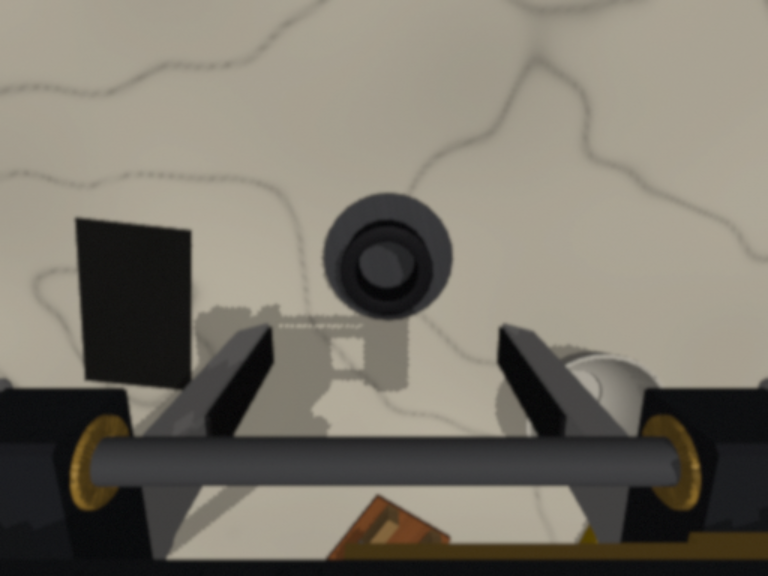

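The ring is at (598.2,250.7) and the disc centre is at (598.9,249.9), so it is centred within about 1 mm. Now the glass.

Call:
{"fn": "play_rows", "kwargs": {"xyz": [[-48,-1,0],[-96,-1,0],[-144,-2,0],[-192,-2,0],[-240,-3,0]], "rotation": [[0,0,0],[0,0,0],[0,0,0],[0,0,0],[0,0,0]]}}

```text
time: 27.4
eef_pos: [0.4967, 0.0297, 0.18]
eef_rot: [-3.138, 0.002, 1.168]
force: [0.9, -0.8, -0.2]
grip_width: 0.0942
```

Call:
{"fn": "play_rows", "kwargs": {"xyz": [[-48,-1,0],[-96,-1,0],[-144,-2,0],[-192,-2,0],[-240,-3,0]], "rotation": [[0,0,0],[0,0,0],[0,0,0],[0,0,0],[0,0,0]]}}

```text
time: 27.9
eef_pos: [0.3999, -0.1894, 0.1804]
eef_rot: [-3.138, -0.001, 1.168]
force: [0.5, -0.5, 0.2]
grip_width: 0.0937
```

Call:
{"fn": "play_rows", "kwargs": {"xyz": [[-48,0,0],[-86,0,0],[-86,0,0],[-86,0,0],[-86,0,0]], "rotation": [[0,0,-0.2],[0,0,-0.2],[0,0,-0.2],[0,0,-0.2],[0,0,-0.2]]}}

```text
time: 28.4
eef_pos: [0.3682, -0.2663, 0.1815]
eef_rot: [-3.14, -0.001, 1.172]
force: [0.3, 0.1, 0.6]
grip_width: 0.0937
```

```bash
python3 - <<'E'
from m import *
snap('wrist','w16');im=cv2.imread('pics/w16.png');cv2.imwrite('pics/w16b.png',cv2.resize(im,(768,576)))
to(.365,-.27,.003,1.173);crop('w16',205,115,310,240,5)
E
```

```text
t 28.45 p [ 0.3684 -0.2662  0.1818] rot [-3.140e+00 -1.000e-03  1.173e+00] shift [ -5.   -1.4 178.8] rotvec [-0.1 -0.1  0. ] rows>= 4 q6 end -0.24 w 0.0939 F [0.1 0.2 0.6]
```

View pics/w16b.png

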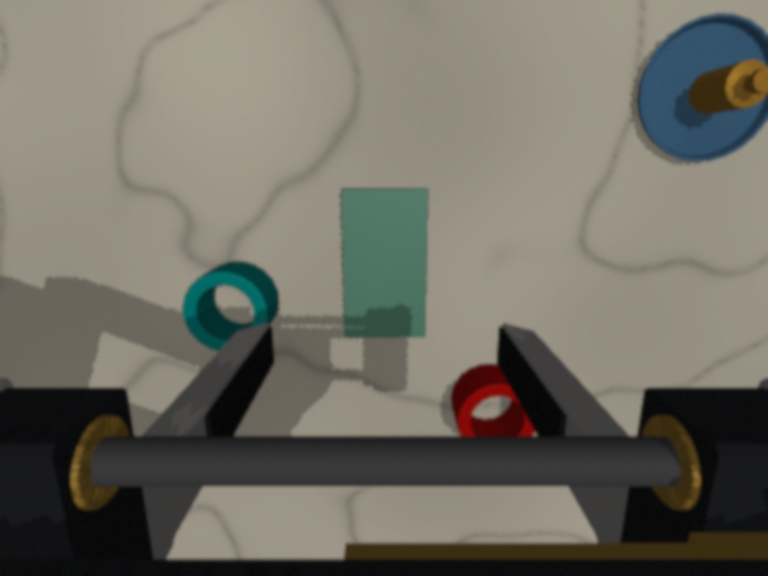

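View pics/w16_c205_115.png

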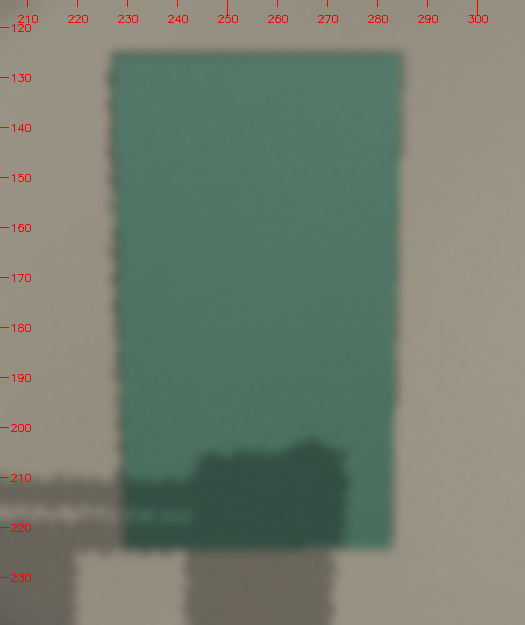

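```bash
python3 - <<'E'
from m import *
quad('w16',[(227,125),(285,125),(283,224),(229,224)],.01)
yaw=1.168;ty=np.array([np.sin(yaw),-np.cos(yaw)])
E
```

```text
centre [ 367.7 -270.8] edges [(np.float64(65.4), np.float64(-22.9)), (np.float64(118.8), np.float64(-112.7)), (np.float64(66.1), np.float64(-22.9)), (np.float64(118.8), np.float64(-113.1))]
```

Call:
{"fn": "play_rows", "kwargs": {"xyz": [[-4.5,-1.5,45],[-4.5,-1.5,90],[-4.5,-1.5,135],[-4.5,-1.5,160],[-4.5,-1.5,168]], "rotation": [[0,0,0],[0,0,0],[0,0,0],[0,0,0],[0,0,0]]}}

```text
time: 28.95
eef_pos: [0.3635, -0.2678, 0.0111]
eef_rot: [-3.135, -0.003, 1.174]
force: [0.2, 0.3, 0.7]
grip_width: 0.0937
```

Call:
{"fn": "play_rows", "kwargs": {"xyz": [[0,0,0],[0,0,0],[0,0,0],[0,0,0],[0,0,0]], "rotation": [[0,0,0],[0,0,0],[0,0,0],[0,0,0],[0,0,0]]}}

```text
time: 29.45
eef_pos: [0.3656, -0.2717, 0.0157]
eef_rot: [3.139, 0.001, 1.171]
force: [1.0, 0.1, 0.5]
grip_width: 0.0943
```

```bash
python3 - <<'E'
from m import *
to(.3654,-.2698,.003,1.17)
E
```

```text
t 29.45 p [ 0.3656 -0.2717  0.0157] rot [3.139e+00 1.000e-03 1.171e+00] shift [ 1.7 -1.  12.7] rotvec [0.1 0.  0.1] rows>= 1 q6 end -0.24 w 0.0943 F [1.  0.1 0.5]
```

Call:
{"fn": "play_rows", "kwargs": {"xyz": [[1,-0.5,3],[1,-0.5,6],[1,-0.5,8],[1,-0.5,9],[1,-0.5,9]], "rotation": [[0,0,0],[0,0,0],[0,0,0],[0,0,0],[0,0,0]]}}

```text
time: 29.95
eef_pos: [0.3647, -0.2698, 0.0053]
eef_rot: [-3.141, -0.0, 1.171]
force: [-0.5, 0.2, -0.5]
grip_width: 0.094
```

Call:
{"fn": "play_rows", "kwargs": {"xyz": [[0,0,0],[0,0,0],[0,0,0]], "rotation": [[0,0,0],[0,0,0],[0,0,0]]}}

```text
time: 30.25
eef_pos: [0.365, -0.2701, 0.0057]
eef_rot: [3.141, 0.0, 1.171]
force: [-0.2, 0.7, 0.4]
grip_width: 0.0945
```

Call:
{"fn": "play_rows", "kwargs": {"xyz": [[0,0,1.5],[0,0,2.5],[0,0,2.5]], "rotation": [[0,0,0],[0,0,0],[0,0,0]]}}

```text
time: 30.55
eef_pos: [0.3648, -0.2699, 0.0029]
eef_rot: [-3.141, -0.0, 1.171]
force: [0.5, 0.7, -1.2]
grip_width: 0.0941
```

Call:
{"fn": "play_rows", "kwargs": {"xyz": [[0,0,0],[0,0,0],[0,0,0],[0,0,0],[0,0,0]], "rotation": [[0,0,0],[0,0,0],[0,0,0],[0,0,0],[0,0,0]], "jaw": -1, "newtons": 30}}

```text
time: 31.05
eef_pos: [0.365, -0.2701, 0.0032]
eef_rot: [3.141, 0.0, 1.171]
force: [0.2, -0.9, 0.3]
grip_width: 0.0656
```

Call:
{"fn": "play_rows", "kwargs": {"xyz": [[0,0,0],[0,0,0]], "rotation": [[0,0,0],[0,0,0]]}}

```text
time: 31.25
eef_pos: [0.365, -0.2701, 0.0032]
eef_rot: [3.141, 0.0, 1.171]
force: [-0.5, -0.3, 0.1]
grip_width: 0.0656
```

```bash
python3 - <<'E'
from m import *
yaw=np.radians(60.4); print(yaw); h=np.array([.3926,.2904])-.11*np.array([np.cos(yaw),np.sin(yaw)]); print(h)
to(h[0],h[1],.17,yaw)
E
```

```text
1.054178868204575
[0.33826639 0.19475556]
t 31.25 p [ 0.365  -0.2701  0.0032] rot [3.141 0.    1.171] shift [ 417.8 -205.5 -166.9] rotvec [0.  0.  6.7] rows>= 10 q6 end 1.04 w 0.0656 F [-0.5 -0.3  0.1]
```

Call:
{"fn": "play_rows", "kwargs": {"xyz": [[0,0,-20],[0,0,-55],[10,-5,-100],[35,-17,-140],[75,-36,-165]], "rotation": [[0,0,0],[0,0,0],[0,0,0],[0,0,0],[0,0,0]]}}

```text
time: 31.75
eef_pos: [0.3618, -0.1886, 0.1708]
eef_rot: [3.137, 0.001, 1.168]
force: [2.0, 0.9, -1.0]
grip_width: 0.0653
```

Call:
{"fn": "play_rows", "kwargs": {"xyz": [[40,-20,0],[80,-40,0],[120,-59,0],[160,-79,0],[200,-99,0]], "rotation": [[0,0,1],[0,0,2],[0,0,3],[0,0,4],[0,0,5]]}}

```text
time: 32.25
eef_pos: [0.3467, 0.0367, 0.1673]
eef_rot: [-3.142, 0.0, 1.082]
force: [1.1, -0.5, -2.1]
grip_width: 0.0656
```

```bash
python3 - <<'E'
from m import *
to(.338,.195,.17,1.054)
E
```

```text
t 32.25 p [0.3467 0.0367 0.1673] rot [-3.142  0.     1.082] shift [135.7 -82.   -2.7] rotvec [-0.   0.   1.6] rows>= 4 q6 end 1.04 w 0.0656 F [ 1.1 -0.5 -2.1]
```

Call:
{"fn": "play_rows", "kwargs": {"xyz": [[40,-24,-3],[80,-48,-3],[115,-70,-3],[134,-81,-3],[134,-81,-3]], "rotation": [[0,0,1.6],[0,0,1.6],[0,0,1.6],[0,0,1.6],[0,0,1.6]]}}

```text
time: 32.75
eef_pos: [0.3377, 0.1935, 0.17]
eef_rot: [-3.14, 0.001, 1.061]
force: [-0.3, 0.5, -1.9]
grip_width: 0.0655
```

Call:
{"fn": "play_rows", "kwargs": {"xyz": [[0,0,0],[0,0,0],[0,0,0]], "rotation": [[0,0,0],[0,0,0],[0,0,0]]}}

```text
time: 33.05
eef_pos: [0.3389, 0.1903, 0.1706]
eef_rot: [3.141, 0.0, 1.054]
force: [0.2, -0.0, -1.6]
grip_width: 0.0656
```

```bash
python3 - <<'E'
from m import *
snap('wrist','w17');im=cv2.imread('pics/w17.png');cv2.imwrite('pics/w17b.png',cv2.resize(im,(768,576)))
to(.338,.195,.17,1.054)
E
```

```text
t 33.1 p [0.3389 0.1904 0.1706] rot [3.141 0.    1.054] shift [ 3.5 -3.1  0.6] rotvec [ 0.  0. -0.] rows>= 1 q6 end 1.04 w 0.0655 F [ 0.1 -0.6 -1.4]
```

View pics/w17b.png

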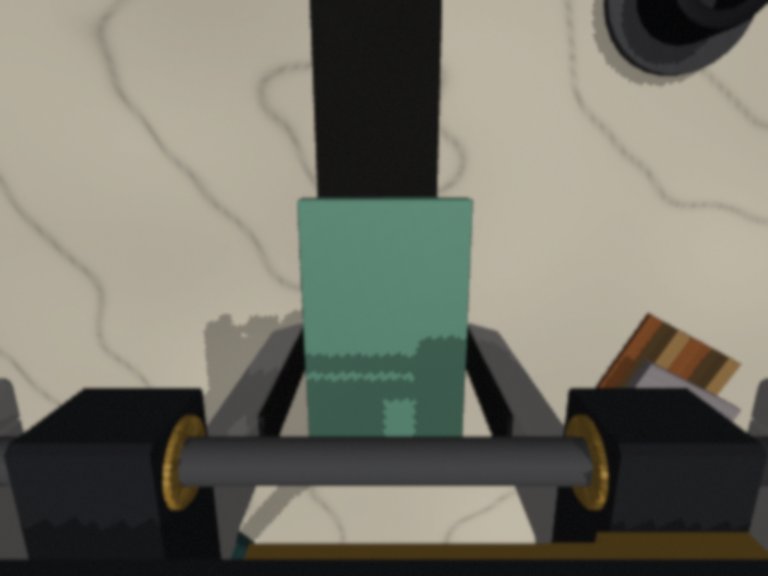

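```bash
python3 - <<'E'
from m import *
a=pix('w17',np.array([(310,2),(442,2),(319,196),(436.5,196)])/1.5,.004)[:,:2]*1000
m0=(a[0]+a[1])/2;m1=(a[2]+a[3])/2;d=m0-m1;ang=np.arctan2(d[1],d[0]);print(np.degrees(ang),np.linalg.norm(a[0]-a[1]),np.linalg.norm(a[2]-a[3]))
C=np.array([392.6,290.4]);u=d/np.linalg.norm(d);print('mat centre proj',m1+u*((C-m1)@u))
g=pix('w17',np.array([(299,199),(473,199)])/1.5,.177)[:,:2]*1000;print('glass far edge',g.mean(0),np.linalg.norm(g[0]-g[1]))
e=g[1]-g[0];print('glass dir',np.degrees(np.arctan2(e[0],-e[1])) , 'glass centre', g.mean(0)-60*np.array([np.cos(1.054),np.sin(1.054)]))
P=world(load('w17'));print(P[150,240:270:10])
w=[load('scene0'),load('side0')]
E
```

```text
60.6408660971703 88.85268188202002 87.42090788418368
mat centre proj [392.36097396 290.53445973]
glass far edge [370.64886846 240.78619145] 64.79267442473832
glass dir 60.33237323971019 glass centre [341.00302543 188.62179755]
[[0.35730034 0.23721756 0.17680706]
 [0.36220802 0.23438497 0.1765623 ]
 [0.3671692  0.23163212 0.17705932]]
```

Call:
{"fn": "play_rows", "kwargs": {"xyz": [[40,-2,25],[80,-4,50],[114,-5.5,85],[114,-5.5,125],[114,-5.5,148]], "rotation": [[0,0,0],[0,0,0],[0,0,0],[0,0,0],[0,0,0]]}}

```text
time: 33.6
eef_pos: [0.3889, 0.2922, 0.0191]
eef_rot: [-3.139, 0.005, 1.056]
force: [0.1, -1.1, -1.9]
grip_width: 0.0653
```

Call:
{"fn": "play_rows", "kwargs": {"xyz": [[0,0,0],[0,0,0],[0,0,0],[0,0,0],[0,0,0]], "rotation": [[0,0,0],[0,0,0],[0,0,0],[0,0,0],[0,0,0]]}}

```text
time: 34.1
eef_pos: [0.3912, 0.2938, 0.0244]
eef_rot: [3.14, -0.003, 1.056]
force: [-0.2, -1.3, -2.3]
grip_width: 0.065
```

```bash
python3 - <<'E'
from m import *
to(.3903,.2922,.0072,1.054)
E
```

```text
t 34.1 p [0.3912 0.2938 0.0244] rot [ 3.140e+00 -3.000e-03  1.056e+00] shift [-1.9 -0.  17.2] rotvec [ 0.1 -0.2  0.1] rows>= 1 q6 end 1.16 w 0.065 F [-0.2 -1.3 -2.3]
```

Call:
{"fn": "play_rows", "kwargs": {"xyz": [[-1,0,5],[-1,0,9],[-1,0,12],[-1,0,13],[-1,0,13]], "rotation": [[0,0,0],[0,0,0],[0,0,0],[0,0,0],[0,0,0]]}}

```text
time: 34.6
eef_pos: [0.3893, 0.2924, 0.0092]
eef_rot: [-3.141, 0.001, 1.056]
force: [0.5, 0.0, -0.9]
grip_width: 0.0655
```

Call:
{"fn": "play_rows", "kwargs": {"xyz": [[0,0,0],[0,0,0],[0,0,0]], "rotation": [[0,0,0],[0,0,0],[0,0,0]]}}

```text
time: 34.9
eef_pos: [0.3897, 0.2926, 0.0098]
eef_rot: [3.141, -0.0, 1.056]
force: [-0.4, 0.2, -1.6]
grip_width: 0.0657
```

Call:
{"fn": "play_rows", "kwargs": {"xyz": [[0,0,1],[0,0,1.8],[0,0,1.8],[0,0,1.8]], "rotation": [[0,0,0],[0,0,0],[0,0,0],[0,0,0]]}}

```text
time: 35.3
eef_pos: [0.3895, 0.2925, 0.0078]
eef_rot: [3.142, 0.0, 1.056]
force: [1.1, 0.7, -2.1]
grip_width: 0.0655
```

Call:
{"fn": "play_rows", "kwargs": {"xyz": [[0,0,0.8],[0,0,0.8],[0,0,0.8]], "rotation": [[0,0,0],[0,0,0],[0,0,0]]}}

```text
time: 35.6
eef_pos: [0.3897, 0.2925, 0.0072]
eef_rot: [3.141, -0.0, 1.056]
force: [0.4, -0.1, -0.7]
grip_width: 0.0655
```

Call:
{"fn": "play_rows", "kwargs": {"xyz": [[0,0,0.6],[0,0,0.6],[0,0,0.6]], "rotation": [[0,0,0],[0,0,0],[0,0,0]]}}

```text
time: 35.9
eef_pos: [0.3897, 0.2926, 0.0072]
eef_rot: [3.141, -0.0, 1.056]
force: [-2.8, -1.5, 5.8]
grip_width: 0.0654
```

Call:
{"fn": "play_rows", "kwargs": {"xyz": [[0,0,0],[0,0,0],[0,0,0],[0,0,0],[0,0,0]], "rotation": [[0,0,0],[0,0,0],[0,0,0],[0,0,0],[0,0,0]], "jaw": 1}}

```text
time: 36.4
eef_pos: [0.3896, 0.2925, 0.0063]
eef_rot: [3.142, 0.0, 1.056]
force: [0.6, -0.4, -0.7]
grip_width: 0.0939
```

Call:
{"fn": "play_rows", "kwargs": {"xyz": [[0,0,-20],[0,0,-60],[0,0,-110],[0,0,-160],[-40,0,-180]], "rotation": [[0,0,0],[0,0,0],[0,0,0],[0,0,0],[0,0,0]]}}

```text
time: 36.9
eef_pos: [0.3732, 0.2603, 0.1921]
eef_rot: [3.137, -0.009, 1.058]
force: [0.8, -1.0, 0.9]
grip_width: 0.0941
```

Call:
{"fn": "play_rows", "kwargs": {"xyz": [[-30,0,0],[-30,0,0],[-30,0,0],[-30,0,0]], "rotation": [[0,0,0],[0,0,0],[0,0,0],[0,0,0]]}}

```text
time: 37.3
eef_pos: [0.3552, 0.232, 0.1859]
eef_rot: [-3.141, 0.001, 1.056]
force: [-0.2, 0.0, -0.3]
grip_width: 0.0941
```

```bash
python3 - <<'E'
from m import *
s=sense();print(s['time'],s['eef_pos'],s['grip_width'],s['force'])
for n in ('wrist','scene','side'):
    snap(n,n+'F')
im=cv2.imread('pics/wristF.png');cv2.imwrite('pics/wristFb.png',cv2.resize(im,(768,576)))
crop('sceneF',90,130,430,300,2.3);crop('sideF',130,120,370,350,2.5)
E
```

```text
37.3 [0.35523335 0.23199267 0.18585647] 0.09411795975529834 [-0.18193942  0.01475136 -0.31855793]
```

View pics/wristFb.png

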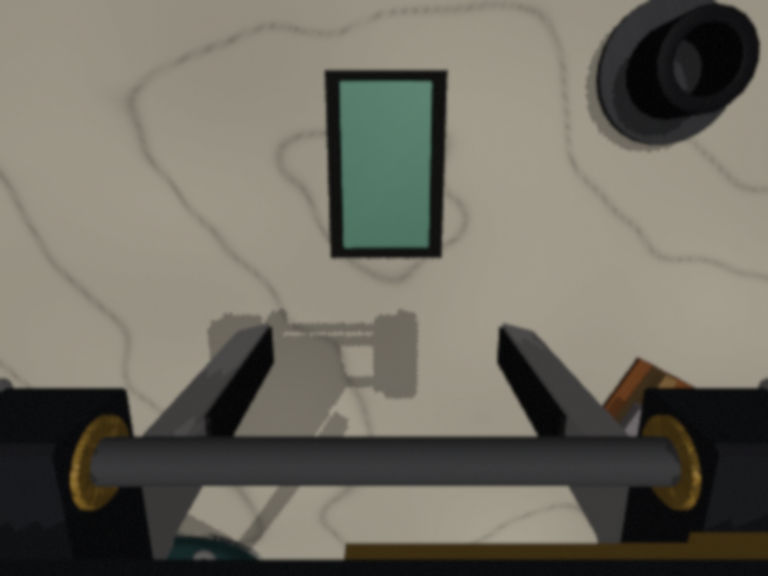

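View pics/sceneF_c90_130.png

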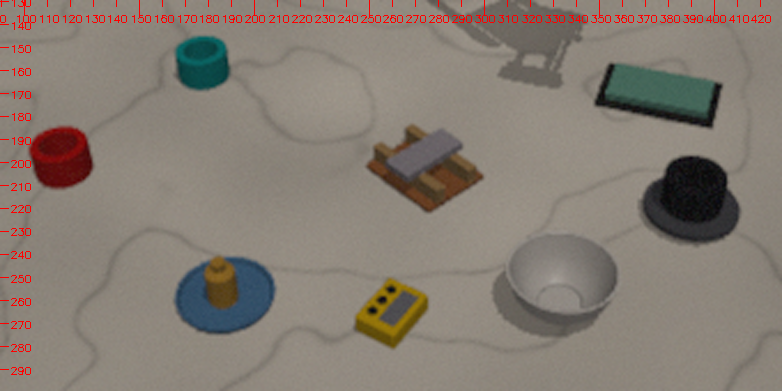

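View pics/sideF_c130_120.png

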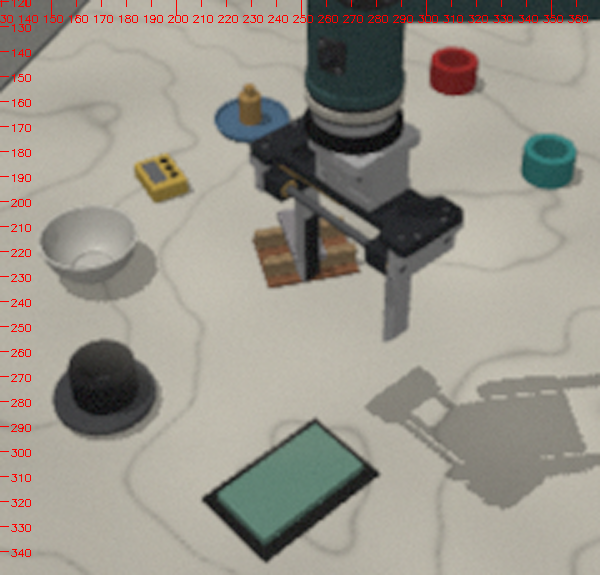

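```bash
python3 - <<'E'
from m import *
quad('wristF',np.array([(338,80),(433,80),(429.5,248),(342.5,248)])/1.5,.014)
quad('wristF',np.array([(325,71),(447.5,71),(441,257.5),(331.5,257.5)])/1.5,.004)
print(finish_job())
E
```

```text
centre [392.1 290.9] edges [(np.float64(67.5), np.float64(-29.5)), (np.float64(121.0), np.float64(-119.3)), (np.float64(67.6), np.float64(-29.5)), (np.float64(120.9), np.float64(-119.3))]
centre [392.  289.9] edges [(np.float64(89.1), np.float64(-29.5)), (np.float64(138.2), np.float64(-119.7)), (np.float64(88.0), np.float64(-29.5)), (np.float64(138.2), np.float64(-119.2))]
the job is handed in; nothing more can be done
None
```

I took the stack apart from the top down and set each part on its place in the order asked: weight, bar, ring mould, glass plate. I then handed the job in at about 37 s, with the gripper open and clear of everything.

My last checks, measured from the camera images:

| Part | Place | Offset from centre | Other |
|---|---|---|---|
| Brass weight | dish | about 2–3 mm | upright; estimated from the pictures, not measured as closely as the others |
| Steel bar | wooden rest | about 3 mm along and 3 mm across (about 4.5 mm in all) | less than 1° off the rest's x axis; bridges both rails |
| Black ring mould | metal disc | about 1 mm | flat |
| Glass plate | rubber mat | about 1 mm | within 0.5° of the mat's long side |

- **Bystanders:** I never went near the bowl, the timer or the two look-alike rings (red and teal). They look unmoved in the final pictures.
- **Camera disagreement:** the fixed cameras differed from each other by up to about 10 mm, so I relied on the wrist camera. It appeared to read about 2.7 mm off the jaw centre along the jaw direction. I corrected for that with the ring and the glass, but not with the weight and the bar, which explains some of their larger offsets. I left those two as they were.

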